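# Lay out the steam-valve repair kit

### The arm

A 7-joint arm with a two-finger parallel gripper is mounted at the origin on the work surface. World frame = base frame: x ahead of the robot, y to its left, z up, the work surface at z = 0. Lengths are in mm, angles in rad, forces in N, time in s.
With the tool pointing down it reaches from about 400 to 875 mm from the base axis. Payload 4.4 kg.
Tool frame: the origin (TCP) lies at the very end of the fingers, on their centre line; the grasp point (between the pads) lies 19 mm behind it; z points along the fingers, y is the direction in which the jaws open and shut (so a half turn about z gives the same grasp; the last joint's range is limited). The gripper opens to 85 mm and grips with 20 to 120 N. Pads are 22 mm wide; open, the fingers measure 114 mm over their backs; the gripper's body (76 mm by 85 mm) begins 54 mm behind the grasp point. The pads swing forward as they close: fully open they stand 13 mm farther back than shut.
Start: joints at [1.275, 0.628, 0.038, 1.517, -0.027, 0.996, -0.02], TCP at [148.086, -632.92, 231.313] pointing down, gripper open.
Joint ranges: [-3.06, 3.06], [-0.37, 2.12], [-1.25, 1.32], [0.18, 2.47], [-1.1, 4.24], [0.23, 1.98], [-2.94, 2.94]. Speed limits (rad/s): [2.57, 2.57, 3.14, 3.14, 3.14, 3.14, 3.14].

### API

Orientations are given as [roll, pitch, yaw] about the fixed x, y, z axes, in that order (R = Rz(yaw) Ry(pitch) Rx(roll)).
In Python, from cell import read_state, get_image, calibration, finish_job gives the robot as it stands. The module is installed in compiled form; this text tells all that it offers.
- The arm moves only by the tool apply_moves, never from a script. Its argument "increments" is a list of rows, each an object of numbers: "tx", "ty", "tz": the shift along the world's x, y, z in m; "rx", "ry", "rz": the turn, a rotation vector about the world's x, y, z in units of 5 degrees (1.0 is 5 degrees); "claw": the finger opening in m, from 0 to 0.0854. In form: [{"tx": .., "ty": .., "tz": .., "rx": .., "ry": .., "rz": .., "claw": ..}, ...]. A call has 1 to 12 rows; each row is the pose to reach, as a shift and turn from the pose commanded when the call began; what a row does not reach only later rows make up. A row lasts 1/10 s, in which the tool goes at most 50 mm and 8.59 degrees, less where a joint would pass 70% of its speed; a pose out of reach is approached as far as the arm can. A call with a gripper value outside its range is refused whole. The fingers move at their own pace and stop on an object; the grip force is fixed at half the most. Time passes only in rows, so rows that repeat a pose let the fingers close. It gives the time, the measured TCP pose, the force and the opening at its end, in the units of the state.
- read_state(): the state, without advancing time (a new reading comes with each control period).
- get_image(name): name is "scene" or "top" or "wrist"; returns the picture (400x640x3 uint8, red, green, blue); there is no depth.
- calibration(name): a dict with "camera_matrix" (3x3 intrinsics, pixels), "origin" and "attitude" of the camera in the world. Camera axes: x right, y up, looking along -z (the intrinsics and any distortion apply to the point x, -y, -z); pixel columns grow to the right and rows downward; lengths in mm; the calibration is good to about 2 mm. A picture is of the moment at which its call begins: read the wrist's pose just before it. calibration takes no time and is no camera call; for the wrist camera it gives the pose at the moment of the call.
- finish_job(): hands the job in, once; it reports no verdict.
The state is a dict: "clock": time; "qpos": joint angles; "qd": joint speeds; "tau": joint torques, N m; "eef_pos": TCP position; "tool_rot": TCP orientation; "force": force on the tool from outside, world axes, zero at the start; "torque": the same for the moment, N m; "width": finger opening in mm.
Only numpy, scipy, OpenCV 4.12 (cv2) and the standard library are available. Lean on these libraries where they do the work, as an engineer would, in place of code of your own. Each camera call takes 0.05 s, during which the arm holds its last target. There are 200 camera calls.

### The job

Lay out the repair kit for a steam valve: on the upright stud of the dark-grey assembly block, stack the wide flange ring at the bottom, then the narrower spacer ring, then the closed cap on top, and lay the open-ended spanner and the angle bracket flat in the cut-out of the tray that has each one's outline. Let go of everything, and do not knock over the two small brass fittings that stand between the targets.

Things in the scene. Friction and masses are not known exactly. Their poses are not given: they have to be found in the camera images.
- flange_c (a point): Centre (half-way up) of the loose wide steel flange ring lying flat: outer diameter 58 mm, bore 24 mm, height 16 mm. z is its axis (up).
- spacer_c (a point): Centre (half-way up) of the loose steel spacer ring standing flat: outer diameter 44 mm, bore 24 mm, height 22 mm. z is its axis (up).
- cap_c (a point): Centre (half-way up) of the loose steel cap: a cylinder of 32 mm outer diameter, 28 mm high, closed on top and standing on its open end; the blind bore from below is 22 mm wide and 20 mm deep. z is its axis (up).
- spanner_c (a point): Grip point of the loose steel spanner lying flat: middle of its shank, half-way up. x points along the shank to the open jaw, z up. 10 mm thick, 150 mm long (75 mm each way); shank 16 mm wide; the jaw (40 mm wide) takes up x = +37 to +75 mm, the ring end (24 mm diameter) x = -51 to -75 mm.
- bracket_c (a point): Grip point of the loose flat L-shaped steel bracket, on the centre line of its long arm, half-way up. 10 mm thick, both arms 22 mm wide. The long arm runs along x from -42 to +58 mm; the short arm takes up x = +36 to +58 mm and reaches from the long arm to y = +50 mm. z up.
- jig_top (a point): Centre of the upper face of the fixed dark-grey assembly block (100 x 100 mm, upper face 12 mm above the table), at the foot of its vertical steel stud: 14 mm diameter, 50 mm high above this point with a tapered tip. The stack is threaded on this stud: with all seated, the undersides of flange, spacer and cap are 0, 16 and 38 mm above this point.
- spanner_tray_floor (a point): Point on the cut-out floor (4 mm above the table) of the fixed black tray with the spanner-shaped cut-out, 10 mm deep (spanner flush), 5 mm play. In place, the spanner's grip point is over this point, its x along this x (jaw in the wide well at +x; not reversible). Centred here is a finger recess 54 mm along x, 76 mm along y, as deep as the cut-out: open the fingers only a little in it.
- bracket_tray_floor (a point): Point on the cut-out floor (4 mm above the table) of the fixed black tray with the L-shaped cut-out, 10 mm deep (bracket flush), 5 mm play all round. In place, the bracket's grip point is over this point and the x and y axes of both point the same ways. Centred here is a finger recess 54 mm along x, 76 mm along y, as deep as the cut-out: open the fingers only a little in it.
- fitting_a_c (a point): Centre of a small loose brass fitting standing upright, 26 mm diameter at the foot, 42 mm tall with a thin nozzle on top, between the targets on the robot's right. Not part of the kit: leave it standing.
- fitting_b_c (a point): Centre of a second, identical upright brass fitting, between the targets on the robot's left. Not part of the kit: leave it standing.
There are look-alikes about, which are no part of the job. Of the things shaped like the part that bears jig_top, the dark steel one is meant.

How it is judged (in metres and radians):
At the end, for the whole second after the job is handed in: Flange, spacer, cap on the stud from below up (8 mm sideways, 4 mm in height, 0.1 rad tilt); spanner and bracket in their own cut-outs (10 mm sideways, 3 mm in height, 0.06 rad tilt, 0.2 rad yaw); all at rest (0.02 m/s); both fittings upright (0.35 rad) (horizontal distance between each of flange_c, spacer_c, cap_c and jig_top below 0.008 m and z of flange_c in the frame of jig_top between 0.004 and 0.012 m and angle between each of flange_c, spacer_c, cap_c's own z axis and vertical below 0.1 rad and z of spacer_c in the frame of jig_top between 0.023 and 0.031 m and z of cap_c in the frame of jig_top between 0.048 and 0.056 m and horizontal distance between spanner_c and spanner_tray_floor below 0.01 m and z of spanner_c in the frame of spanner_tray_floor between 0.002 and 0.008 m and angle between each of spanner_c, bracket_c's own z axis and vertical below 0.06 rad and angle between the x axis of spanner_c and the x axis of spanner_tray_floor, either way round below 0.2 rad and horizontal distance between bracket_c and bracket_tray_floor below 0.01 m and z of bracket_c in the frame of bracket_tray_floor between 0.002 and 0.008 m and angle between the x axis of bracket_c and the x axis of bracket_tray_floor, either way round below 0.2 rad and linear speed of each of flange, spacer, cap, spanner, bracket below 0.02 m/s and angle between each of fitting_a_c, fitting_b_c's own z axis and vertical below 0.35 rad); the robot touches nothing.
It fails at once if a brass fitting is knocked over (angle between any of fitting_a_c, fitting_b_c's own z axis and vertical above 0.6 rad).
It also fails if it takes over 125 s, if anything falls off the work surface, if the arm or the gripper's body presses on something with over 40 N, if the wrist force passes 120 N, or if a joint passes its speed limit or range.

## Working session

There is one attempt and no reset: what is moved stays moved. The work goes in short steps, Python scripts to look and compute and a tool call to move; the robot and the scene stay as the last step left them, time stands still between calls to the robot, and variables do not carry over. Pictures are saved under pics/ and viewed, about 12 in all and at most 16, crops included, and the job is handed in when it is done.

Besides the shell and the picture viewer there is one more tool, called after ">>>" by a JSON object that holds its "op" and its "data", one argument or row to a line. apply_moves: Moves the arm, as the interface text tells. Its arguments: {"type":"object","properties":{"increments":{"type":"array"}},"required":["increments"]}

```bash
mkdir -p pics; cat > h.py <<'E'
import numpy as np,cv2
from cell import *
def save(n,f,crop=None,scale=1):
    im=get_image(n); cv2.imwrite('pics/raw_'+f,im[:,:,::-1])
    o=im
    if crop: x0,y0,x1,y1=crop; o=im[y0:y1,x0:x1]
    if scale!=1: o=cv2.resize(o,None,fx=scale,fy=scale,interpolation=cv2.INTER_CUBIC)
    cv2.imwrite('pics/'+f,o[:,:,::-1]); return im
E
python3 - <<'E'
from h import *
for n in ['top','scene']:
    save(n,n+'0.png',scale=1.25)
for n in ['top','scene','wrist']:
    print(n,calibration(n))
print(read_state())
E
```

```text
top {'camera_matrix': array([[393.77869907,   0.        , 320.35991141],
       [  0.        , 393.77869907, 195.19063977],
       [  0.        ,   0.        ,   1.        ]]), 'origin': array([ 422.96018894,   43.03623133, 1251.479814  ]), 'attitude': array([ 0.1020593 ,  0.01052475, -1.55487105])}
scene {'camera_matrix': array([[506.50906285,   0.        , 320.23724477],
       [  0.        , 506.50906285, 193.97940105],
       [  0.        ,   0.        ,   1.        ]]), 'origin': array([1413.23143198,  344.07876997,  976.44467475]), 'attitude': array([0.79422067, 0.00934654, 1.87268302])}
wrist {'camera_matrix': array([[284.87622656,   0.        , 322.69541478],
       [  0.        , 284.87622656, 204.83521091],
       [  0.        ,   0.        ,   1.        ]]), 'origin': array([ 217.92770364, -616.3486452 ,  373.5372775 ]), 'attitude': array([-0.28808936,  0.00338668, -1.34048429])}
{'clock': 0.1, 'qpos': array([ 1.27517797,  0.62926955,  0.03844668,  1.51827484, -0.02700445,
        0.99632266, -0.02002302]), 'qd': array([ 0.00046371, -0.00159451,  0.00220028, -0.00205841, -0.00062615,
        0.00050785,  0.00012424]), 'tau': array([ 2.53646169e-03, -5.64541090e+01,  1.23055927e+00, -1.93973726e+01,
        1.13454953e-02,  5.42781185e-03, -6.19386356e-06]), 'eef_pos': array([ 147.96920114, -632.34441753,  230.46859112]), 'tool_rot': array([-3.13983629e+00,  1.64574991e-05,  2.29791217e-01]), 'force': array([-0.137962  ,  0.08170506, -0.05646642]), 'torque': array([-0.0346652 ,  0.05696971,  0.02738944]), 'width': 85.56438795536211}
```

View pics/top0.png

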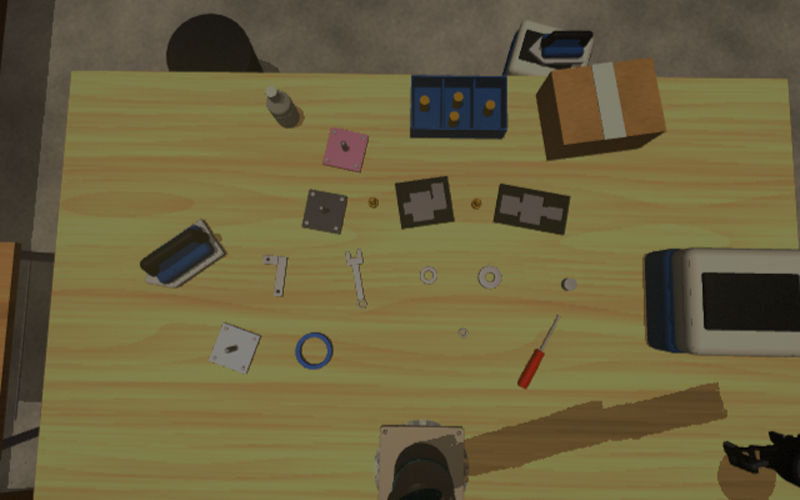

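View pics/scene0.png

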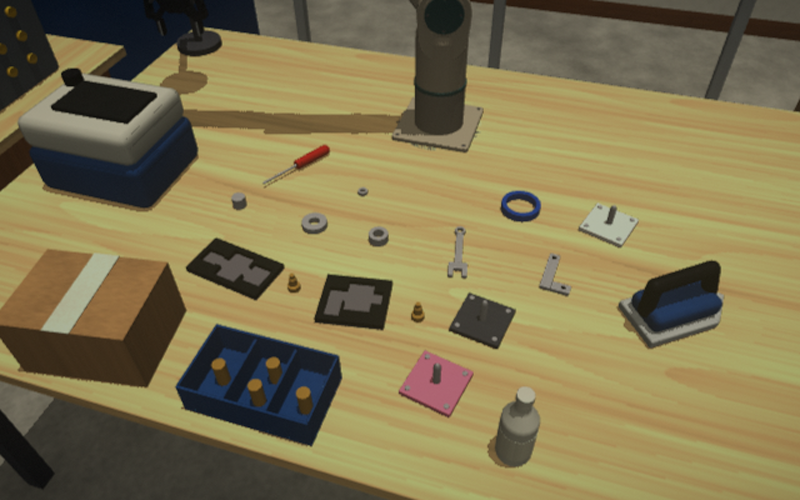

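The top view (pixels at 800 wide) shows these candidates:
- **Blocks:** dark grey (325,211) is the one I want. Pink (345,149) and white (235,348) are look-alikes.
- **Rings:** flange (489,277) and spacer (428,275). The blue ring (314,350) and small nut (462,332) are decoys.
- **Other parts:** cap (569,285), spanner (357,278), bracket (276,275).
- **Trays:** L-shaped (425,202), spanner-shaped (531,209).
- **Fittings:** (373,202) and (476,203).

Next I'll measure coarsely and check with one crop.

```bash
cat >> h.py <<'E'
from scipy.spatial.transform import Rotation as Ro
def ray(cal,u,v):
    K=cal['camera_matrix']; R=Ro.from_euler('xyz',cal['attitude']).as_matrix()
    d=np.array([(u-K[0,2])/K[0,0],-(v-K[1,2])/K[1,1],-1.]); return cal['origin'],R@d
def onplane(cal,u,v,z):
    o,d=ray(cal,u,v); return o+d*(z-o[2])/d[2]
def proj(cal,p):
    K=cal['camera_matrix']; R=Ro.from_euler('xyz',cal['attitude']).as_matrix()
    c=R.T@(np.asarray(p,float)-cal['origin']); return K[0,0]*c[0]/-c[2]+K[0,2],K[1,1]*-c[1]/-c[2]+K[1,2]
E
python3 - <<'E'
from h import *
im=cv2.imread('pics/raw_top0.png'); cal=calibration('top')
P=dict(dark=(325,211,12),flange=(489,277,16),spacer=(428,275,22),cap=(569,285,28),spanner=(357,278,10),bracket=(276,275,10),Ltray=(425,202,14),Stray=(531,209,14),fitA=(476,203,20),fitB=(373,202,20))
for k,(u,v,z) in P.items(): 
    p=onplane(cal,u/1.25,v/1.25,z); print(k,p.round(),np.hypot(*p[:2]).round())
cv2.imwrite('pics/crop1.png',cv2.resize(im[135:255,195:475],None,fx=2.85,fy=2.85,interpolation=cv2.INTER_CUBIC))
E
```

```text
dark [631. 252.  12.] 680.0
flange [ 470. -165.   16.] 498.0
spacer [472. -12.  22.] 472.0
cap [ 452. -360.   28.] 578.0
spanner [462. 166.  10.] 491.0
bracket [466. 371.  10.] 596.0
Ltray [658.  -3.  14.] 658.0
Stray [ 644. -272.   14.] 699.0
fitA [ 656. -132.   20.] 669.0
fitB [655. 129.  20.] 668.0
```

View pics/crop1.png

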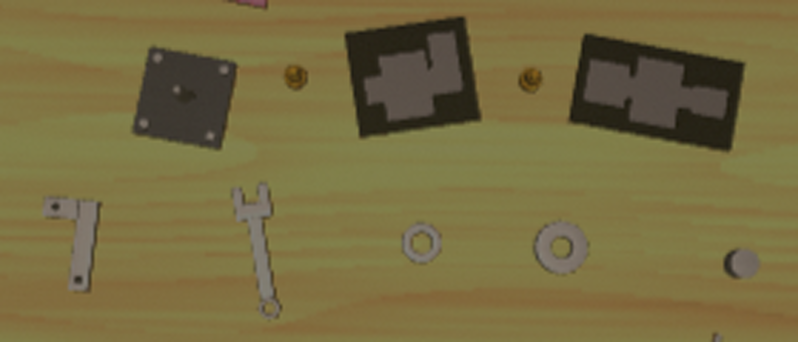

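The crop confirms the choices. The dark block with the stud is at (185,95), and the L tray at (412,75) has its corner to the right and up. The spanner tray at (657,92) has its wide well on the left. The spanner's jaw is at the top (252,205), and the bracket's corner is at (90,207). All of them are within reach, so I'll move to a survey pose.

>>> {"op": "apply_moves", "data": {
  "increments": [
    {"tx": 0.162, "ty": 0.267, "tz": 0.01, "rz": -1.3},
    {"tx": 0.302, "ty": 0.512, "tz": 0.02, "rz": -2.63},
    {"tx": 0.302, "ty": 0.512, "tz": 0.02, "rz": -2.63},
    {"tx": 0.302, "ty": 0.512, "tz": 0.02, "rz": -2.63},
    {"tx": 0.302, "ty": 0.512, "tz": 0.02, "rz": -2.63},
    {"tx": 0.302, "ty": 0.512, "tz": 0.02, "rz": -2.63},
    {"tx": 0.302, "ty": 0.512, "tz": 0.02, "rz": -2.63},
    {"tx": 0.302, "ty": 0.512, "tz": 0.02, "rz": -2.63},
    {"tx": 0.302, "ty": 0.512, "tz": 0.02, "rz": -2.63},
    {"tx": 0.302, "ty": 0.512, "tz": 0.02, "rz": -2.63},
    {"tx": 0.302, "ty": 0.512, "tz": 0.02, "rz": -2.63},
    {"tx": 0.302, "ty": 0.512, "tz": 0.02, "rz": -2.63}
  ]
}}

```text
$.increments[0]: bad value
```

```bash
python3 - <<'E'
from h import *
s=read_state(); cal=calibration('wrist'); print(s['clock'],s['eef_pos'],s['tool_rot'],cal['origin'],cal['attitude'])
save('wrist','w1.png',scale=1.25)
import pickle; pickle.dump(cal,open('w1.pkl','wb'))
E
```

```text
0.1 [ 147.96920114 -632.34441753  230.46859112] [-3.13983629e+00  1.64574991e-05  2.29791217e-01] [ 217.92770364 -616.3486452   373.5372775 ] [-0.28808936  0.00338668 -1.34048429]
```

View pics/w1.png

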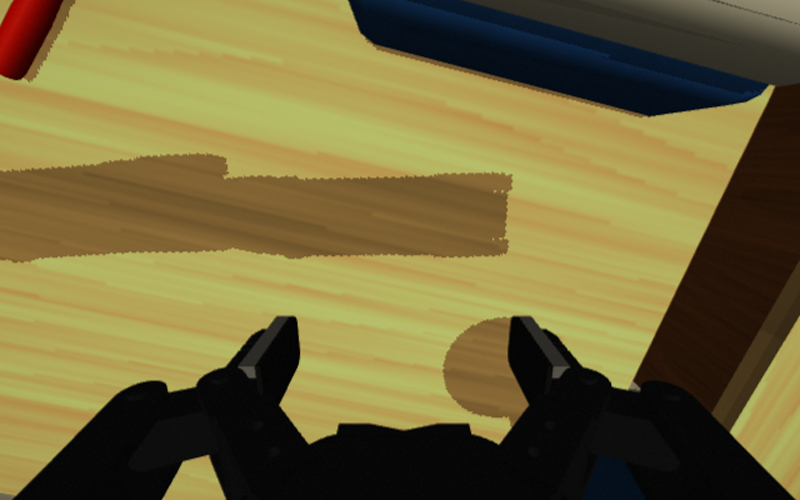

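The move was refused, probably because every key is required. The view shows the big device ahead at the top right, so I'll raise first and skirt it on the robot side.

>>> {"op": "apply_moves", "data": {
  "increments": [
    {"tx": 0.0, "ty": 0.04, "tz": 0.03, "rx": 0, "ry": 0, "rz": -0.5, "claw": 0.0854},
    {"tx": 0.05, "ty": 0.12, "tz": 0.06, "rx": 0, "ry": 0, "rz": -1.3, "claw": 0.0854},
    {"tx": 0.06, "ty": 0.2, "tz": 0.08, "rx": 0, "ry": 0, "rz": -1.3, "claw": 0.0854},
    {"tx": 0.302, "ty": 0.512, "tz": 0.02, "rx": 0, "ry": 0, "rz": -2.63, "claw": 0.0854},
    {"tx": 0.302, "ty": 0.512, "tz": 0.02, "rx": 0, "ry": 0, "rz": -2.63, "claw": 0.0854},
    {"tx": 0.302, "ty": 0.512, "tz": 0.02, "rx": 0, "ry": 0, "rz": -2.63, "claw": 0.0854},
    {"tx": 0.302, "ty": 0.512, "tz": 0.02, "rx": 0, "ry": 0, "rz": -2.63, "claw": 0.0854},
    {"tx": 0.302, "ty": 0.512, "tz": 0.02, "rx": 0, "ry": 0, "rz": -2.63, "claw": 0.0854},
    {"tx": 0.302, "ty": 0.512, "tz": 0.02, "rx": 0, "ry": 0, "rz": -2.63, "claw": 0.0854},
    {"tx": 0.302, "ty": 0.512, "tz": 0.02, "rx": 0, "ry": 0, "rz": -2.63, "claw": 0.0854},
    {"tx": 0.302, "ty": 0.512, "tz": 0.02, "rx": 0, "ry": 0, "rz": -2.63, "claw": 0.0854},
    {"tx": 0.302, "ty": 0.512, "tz": 0.02, "rx": 0, "ry": 0, "rz": -2.63, "claw": 0.0854}
  ]
}}

```text
clock: 1.35
eef_pos: [440.5, -134.2, 252.8]
tool_rot: [3.141, -0.0, 0.0]
force: [1.5, -1.0, 0.7]
width: 85.1
```

>>> {"op": "apply_moves", "data": {
  "increments": [
    {"tx": 0, "ty": 0, "tz": 0, "rx": 0, "ry": 0, "rz": 0, "claw": 0.0854},
    {"tx": 0, "ty": 0, "tz": 0, "rx": 0, "ry": 0, "rz": 0, "claw": 0.0854},
    {"tx": 0, "ty": 0, "tz": 0, "rx": 0, "ry": 0, "rz": 0, "claw": 0.0854}
  ]
}}

```text
clock: 1.65
eef_pos: [439.0, -137.1, 252.7]
tool_rot: [3.141, 0.001, -0.001]
force: [-1.1, -0.0, 0.1]
width: 85.7
```

```bash
python3 - <<'E'
from h import *
s=read_state(); cal=calibration('wrist'); print(s['clock'],s['eef_pos'],s['tool_rot'],cal['origin'],cal['attitude'])
save('wrist','w2.png',scale=1.25)
import pickle; pickle.dump(cal,open('w2.pkl','wb'))
E
```

```text
1.65 [ 438.95971635 -137.12080348  252.70522884] [ 3.14099415e+00  8.78750115e-04 -1.47163651e-03] [ 510.89232074 -137.30752425  395.6951042 ] [-2.89345405e-01  9.67618748e-04 -1.57165812e+00]
```

View pics/w2.png

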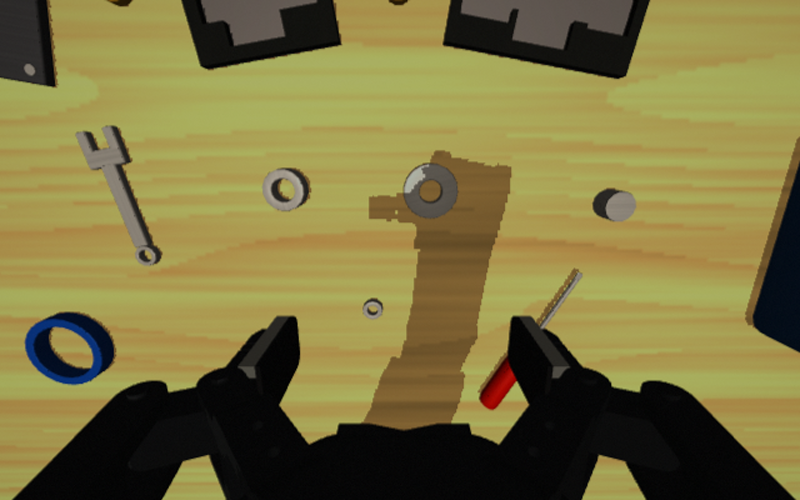

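The wrist view shows (800 px wide) the flange at (430,190), the spacer at (285,189) and the cap's top at (620,205). The spanner runs from (105,140) to (148,255), with the trays at the top. I'll measure the parts by mask.

```bash
cat >> h.py <<'E'
def steel(im,smax=70,vmin=60):
    hsv=cv2.cvtColor(im,cv2.COLOR_BGR2HSV); return ((hsv[...,1]<smax)&(hsv[...,2]>vmin)).astype(np.uint8)
def blob(m,x0,y0,x1,y1):
    c=np.zeros_like(m); c[y0:y1,x0:x1]=m[y0:y1,x0:x1]
    cs,h=cv2.findContours(c,cv2.RETR_EXTERNAL,cv2.CHAIN_APPROX_NONE); return max(cs,key=cv2.contourArea)[:,0].astype(float)
E
python3 - <<'E'
from h import *
import pickle
cal=pickle.load(open('w2.pkl','rb')); im=cv2.imread('pics/raw_w2.png')
hsv=cv2.cvtColor(im,cv2.COLOR_BGR2HSV)
for n,(x,y) in dict(fl=(344,140),fl2=(334,138),sp=(215,140),sp2=(228,160),capT=(496,164),capS=(480,166),sh=(95,160),shade=(380,200),wood=(280,200)).items(): print(n,hsv[y,x])
m=steel(im)
for n,b,z in [('flange',(315,122,375,182),16),('spacer',(202,125,255,175),22),('cap',(465,140,520,185),28)]:
    c=blob(m,*b); w=np.array([onplane(cal,u,v,z) for u,v in c]); (cx,cy),r=cv2.minEnclosingCircle(w[:,:2].astype(np.float32))
    print(n,c.min(0),c.max(0),np.round([cx,cy,r],1))
c=blob(m,50,90,140,220); w=np.array([onplane(cal,u,v,10) for u,v in c])[:,:2].astype(np.float32)
print('spanner',cv2.minAreaRect(w)); print(w[w[:,0].argmin()])
cv2.imwrite('pics/m.png',m*255)
E
```

```text
fl [18 36 91]
fl2 [ 34  21 174]
sp [ 19  36 149]
sp2 [20 37 41]
capT [ 20  34 135]
capS [18 33 39]
sh [ 18  37 138]
shade [ 18 157 109]
wood [ 23 139 173]
flange [323. 131.] [365. 173.] [ 469.7 -165.1   28.3]
spacer [210. 135.] [242. 167.] [471.5 -12.   21.5]
cap [484. 153.] [508. 176.] [ 455.2 -360.8   15.6]
spanner ((459.2278137207031, 166.93679809570312), (148.02044677734375, 39.60029220581055), 10.766592025756836)
[387.08408 150.1468 ]
```

Sizes agree with those given: radii 28.3, 21.5 and 15.6 mm, and the spanner at 148 x 39.6 mm with yaw 0.188. Now the flange.

>>> {"op": "apply_moves", "data": {
  "increments": [
    {"tx": 0.031, "ty": -0.028, "tz": -0.03, "rx": 0, "ry": 0, "rz": 0, "claw": 0.077},
    {"tx": 0.031, "ty": -0.028, "tz": -0.08, "rx": 0, "ry": 0, "rz": 0, "claw": 0.077},
    {"tx": 0.031, "ty": -0.028, "tz": -0.13, "rx": 0, "ry": 0, "rz": 0, "claw": 0.077},
    {"tx": 0.031, "ty": -0.028, "tz": -0.18, "rx": 0, "ry": 0, "rz": 0, "claw": 0.077},
    {"tx": 0.031, "ty": -0.028, "tz": -0.21, "rx": 0, "ry": 0, "rz": 0, "claw": 0.077},
    {"tx": 0.031, "ty": -0.028, "tz": -0.21, "rx": 0, "ry": 0, "rz": 0, "claw": 0.077},
    {"tx": 0.031, "ty": -0.028, "tz": -0.21, "rx": 0, "ry": 0, "rz": 0, "claw": 0.077},
    {"tx": 0.031, "ty": -0.028, "tz": -0.21, "rx": 0, "ry": 0, "rz": 0, "claw": 0.077}
  ]
}}

```text
clock: 2.5
eef_pos: [471.9, -165.1, 44.7]
tool_rot: [3.14, -0.003, -0.001]
force: [0.2, -0.6, -0.3]
width: 77.0
```

>>> {"op": "apply_moves", "data": {
  "increments": [
    {"tx": -0.002, "ty": 0, "tz": -0.03, "rx": 0, "ry": 0, "rz": 0, "claw": 0.077},
    {"tx": -0.002, "ty": 0, "tz": -0.046, "rx": 0, "ry": 0, "rz": 0, "claw": 0.077},
    {"tx": -0.002, "ty": 0, "tz": -0.046, "rx": 0, "ry": 0, "rz": 0, "claw": 0.077},
    {"tx": -0.002, "ty": 0, "tz": -0.046, "rx": 0, "ry": 0, "rz": 0, "claw": 0.05},
    {"tx": -0.002, "ty": 0, "tz": -0.046, "rx": 0, "ry": 0, "rz": 0, "claw": 0.05},
    {"tx": -0.002, "ty": 0, "tz": -0.046, "rx": 0, "ry": 0, "rz": 0, "claw": 0.05},
    {"tx": -0.002, "ty": 0, "tz": -0.046, "rx": 0, "ry": 0, "rz": 0, "claw": 0.05},
    {"tx": -0.002, "ty": 0, "tz": -0.046, "rx": 0, "ry": 0, "rz": 0, "claw": 0.05}
  ]
}}

```text
clock: 3.3
eef_pos: [470.4, -164.7, -0.7]
tool_rot: [3.14, -0.004, -0.001]
force: [-0.9, -0.2, 8.4]
width: 55.1
```

>>> {"op": "apply_moves", "data": {
  "increments": [
    {"tx": 0, "ty": 0, "tz": 0.02, "rx": 0, "ry": 0, "rz": 0, "claw": 0.05},
    {"tx": 0, "ty": 0, "tz": 0.06, "rx": 0, "ry": 0, "rz": 0, "claw": 0.05},
    {"tx": 0.0, "ty": 0.04, "tz": 0.1, "rx": 0, "ry": 0, "rz": 0, "claw": 0.05},
    {"tx": 0.01, "ty": 0.08, "tz": 0.14, "rx": 0, "ry": 0, "rz": 0, "claw": 0.05},
    {"tx": 0.04, "ty": 0.115, "tz": 0.15, "rx": 0, "ry": 0, "rz": 0, "claw": 0.05},
    {"tx": 0.06, "ty": 0.16, "tz": 0.15, "rx": 0, "ry": 0, "rz": 0, "claw": 0.05},
    {"tx": 0.07, "ty": 0.205, "tz": 0.15, "rx": 0, "ry": 0, "rz": 0, "claw": 0.05},
    {"tx": 0.075, "ty": 0.25, "tz": 0.15, "rx": 0, "ry": 0, "rz": 0, "claw": 0.05},
    {"tx": 0.08, "ty": 0.29, "tz": 0.15, "rx": 0, "ry": 0, "rz": 0, "claw": 0.05},
    {"tx": 0.08, "ty": 0.33, "tz": 0.15, "rx": 0, "ry": 0, "rz": 0, "claw": 0.05},
    {"tx": 0.08, "ty": 0.33, "tz": 0.15, "rx": 0, "ry": 0, "rz": 0, "claw": 0.05},
    {"tx": 0.08, "ty": 0.33, "tz": 0.15, "rx": 0, "ry": 0, "rz": 0, "claw": 0.05}
  ]
}}

```text
clock: 4.5
eef_pos: [548.5, 167.5, 147.9]
tool_rot: [-3.141, -0.001, 0.003]
force: [-0.0, -2.0, -2.5]
width: 55.1
```

```bash
python3 - <<'E'
from h import *
s=read_state(); cal=calibration('wrist'); print(s['clock'],s['eef_pos'],s['tool_rot'],s['width'],cal['origin'],cal['attitude'])
save('wrist','w3.png',scale=1.25)
import pickle; pickle.dump(cal,open('w3.pkl','wb'))
E
```

```text
4.5 [548.46320837 167.52899583 147.85447305] [-3.14084051e+00 -1.16103357e-03  3.47094240e-03] 55.121217092537634 [620.10156631 167.49367028 290.99751356] [-0.28727525  0.00232633 -1.56682865]
```

View pics/w3.png

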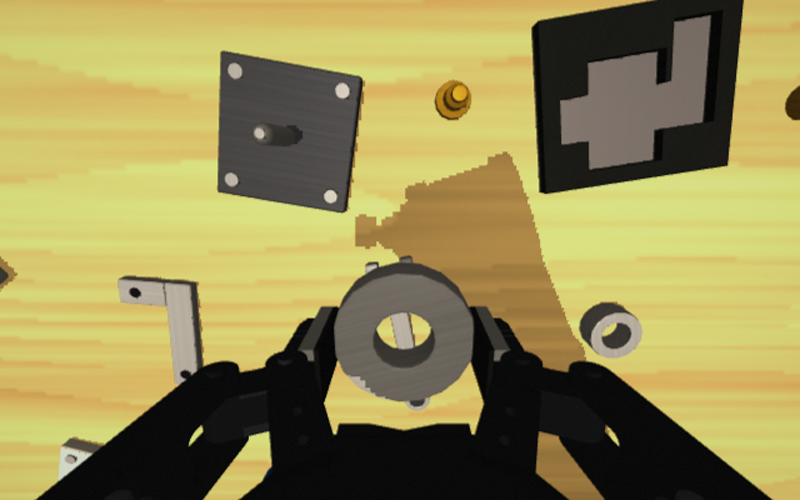

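The flange is held level at (404,330), and the bore shows clear. The block's screws are at (235,70), (342,90), (231,179) and (330,196), with the stud tip at (261,132). I'll measure the block from the screws and cross-check with the stud.

```bash
python3 - <<'E'
from h import *
import pickle
cal=pickle.load(open('w3.pkl','rb')); im=cv2.imread('pics/raw_w3.png'); g=cv2.cvtColor(im,cv2.COLOR_BGR2GRAY)
pts=[]
for u,v in [(235,70),(342,90),(330,196),(231,179)]:
    x,y=int(u/1.25),int(v/1.25); w=g[y-8:y+9,x-8:x+9].astype(float); 
    m=((w>130)&(steel(im,60,130)[y-8:y+9,x-8:x+9]>0)); yy,xx=np.nonzero(m); p=onplane(cal,xx.mean()+x-8,yy.mean()+y-8,12); pts.append(p[:2]); print(m.sum(),p.round(1))
pts=np.array(pts); c=pts.mean(0); print('jig',c,np.linalg.norm(pts-c,axis=1))
print('stud tip px pred',np.array(proj(cal,[*c,62]))*1.25,'foot',np.array(proj(cal,[*c,12]))*1.25)
print('flange bore: TCP expected',np.array(proj(cal,[548.5,167.5,148+10+8]))*1.25)
# flange held: bore top rim
for u,v in [(404,330)]: print(onplane(cal,u/1.25,v/1.25,166))
E
```

```text
106 [674.3 288.1  12. ]
114 [661.7 212.5  12. ]
92 [586.1 225.2  12. ]
86 [598.8 300.8  12. ]
jig [630.22680463 256.65708903] [54.17980183 54.21977106 54.21202901 54.1732744 ]
stud tip px pred [257.8886852  132.89275044] foot [284.38989574 136.14213825]
flange bore: TCP expected [403.37019705 340.51794079]
[553.10032453 167.27266234 166.        ]
```

>>> {"op": "apply_moves", "data": {
  "increments": [
    {"tx": 0.035, "ty": 0.035, "tz": 0, "rx": 0, "ry": 0, "rz": 0, "claw": 0.05},
    {"tx": 0.07, "ty": 0.07, "tz": 0, "rx": 0, "ry": 0, "rz": 0, "claw": 0.05},
    {"tx": 0.082, "ty": 0.089, "tz": 0, "rx": 0, "ry": 0, "rz": 0, "claw": 0.05},
    {"tx": 0.082, "ty": 0.089, "tz": -0.03, "rx": 0, "ry": 0, "rz": 0, "claw": 0.05},
    {"tx": 0.082, "ty": 0.089, "tz": -0.065, "rx": 0, "ry": 0, "rz": 0, "claw": 0.05},
    {"tx": 0.082, "ty": 0.089, "tz": -0.065, "rx": 0, "ry": 0, "rz": 0, "claw": 0.05},
    {"tx": 0.082, "ty": 0.089, "tz": -0.065, "rx": 0, "ry": 0, "rz": 0, "claw": 0.05},
    {"tx": 0.082, "ty": 0.089, "tz": -0.065, "rx": 0, "ry": 0, "rz": 0, "claw": 0.05}
  ]
}}

```text
clock: 5.35
eef_pos: [632.5, 254.5, 84.1]
tool_rot: [-3.141, -0.003, -0.001]
force: [0.0, 0.1, -2.0]
width: 54.8
```

```bash
python3 - <<'E'
from h import *
s=read_state(); cal=calibration('wrist'); print(s['clock'],s['eef_pos'],s['tool_rot'],s['width'],cal['origin'],cal['attitude'])
save('wrist','w4.png',crop=(240,190,400,310),scale=4)
import pickle; pickle.dump(cal,open('w4.pkl','wb'))
E
```

```text
5.35 [632.51328741 254.48984108  84.14359223] [-3.14051158e+00 -3.42561553e-03 -1.20897422e-03] 54.77508182952565 [703.82209043 254.04187861 227.42107763] [-0.28504559  0.00260481 -1.57148893]
```

View pics/w4.png

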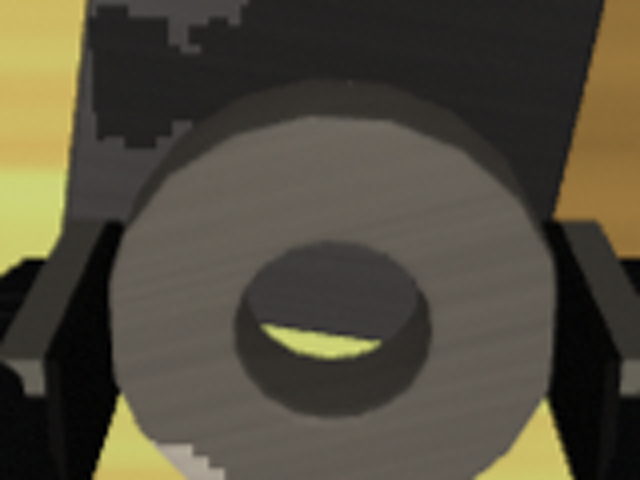

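The bore's upper rim is centred at (333,328) in the crop. The stud isn't visible through it because the view is oblique. I'll compute where the bore is.

```bash
python3 - <<'E'
from h import *
import pickle
cal=pickle.load(open('w4.pkl','rb'))
print(onplane(cal,240+333/4,190+328/4,101))
E
```

```text
[632.01048006 254.14542651 101.        ]
```

>>> {"op": "apply_moves", "data": {
  "increments": [
    {"tx": -0.002, "ty": 0.002, "tz": 0, "rx": 0, "ry": 0, "rz": 0, "claw": 0.05},
    {"tx": -0.002, "ty": 0.002, "tz": -0.02, "rx": 0, "ry": 0, "rz": 0, "claw": 0.05},
    {"tx": -0.002, "ty": 0.002, "tz": -0.04, "rx": 0, "ry": 0, "rz": 0, "claw": 0.05},
    {"tx": -0.002, "ty": 0.002, "tz": -0.06, "rx": 0, "ry": 0, "rz": 0, "claw": 0.05},
    {"tx": -0.002, "ty": 0.002, "tz": -0.07, "rx": 0, "ry": 0, "rz": 0, "claw": 0.05},
    {"tx": -0.002, "ty": 0.002, "tz": -0.07, "rx": 0, "ry": 0, "rz": 0, "claw": 0.05},
    {"tx": -0.002, "ty": 0.002, "tz": -0.07, "rx": 0, "ry": 0, "rz": 0, "claw": 0.05}
  ]
}}

```text
clock: 6.1
eef_pos: [629.4, 257.4, 12.7]
tool_rot: [-3.141, -0.001, 0.0]
force: [0.2, -0.0, -2.2]
width: 54.9
```

>>> {"op": "apply_moves", "data": {
  "increments": [
    {"tx": 0, "ty": 0, "tz": -0.001, "rx": 0, "ry": 0, "rz": 0, "claw": 0.05},
    {"tx": 0, "ty": 0, "tz": -0.001, "rx": 0, "ry": 0, "rz": 0, "claw": 0.075},
    {"tx": 0, "ty": 0, "tz": -0.001, "rx": 0, "ry": 0, "rz": 0, "claw": 0.075},
    {"tx": 0, "ty": 0, "tz": -0.001, "rx": 0, "ry": 0, "rz": 0, "claw": 0.075},
    {"tx": 0, "ty": 0, "tz": -0.001, "rx": 0, "ry": 0, "rz": 0, "claw": 0.075},
    {"tx": 0, "ty": 0, "tz": 0.03, "rx": 0, "ry": 0, "rz": 0, "claw": 0.075},
    {"tx": 0, "ty": 0, "tz": 0.08, "rx": 0, "ry": 0, "rz": 0, "claw": 0.075},
    {"tx": 0, "ty": 0, "tz": 0.13, "rx": 0, "ry": 0, "rz": 0, "claw": 0.075},
    {"tx": -0.04, "ty": -0.03, "tz": 0.14, "rx": 0, "ry": 0, "rz": 0, "claw": 0.075},
    {"tx": -0.08, "ty": -0.06, "tz": 0.14, "rx": 0, "ry": 0, "rz": 0, "claw": 0.075},
    {"tx": -0.08, "ty": -0.06, "tz": 0.14, "rx": 0, "ry": 0, "rz": 0, "claw": 0.075},
    {"tx": -0.08, "ty": -0.06, "tz": 0.14, "rx": 0, "ry": 0, "rz": 0, "claw": 0.075}
  ]
}}

```text
clock: 7.3
eef_pos: [548.0, 196.1, 152.3]
tool_rot: [3.141, 0.0, -0.001]
force: [0.3, 0.2, -0.8]
width: 74.7
```

```bash
python3 - <<'E'
from h import *
import pickle
s=read_state(); cal=calibration('wrist'); print(s['clock'],s['eef_pos'],s['tool_rot'],s['width'],cal['origin'],cal['attitude'])
save('wrist','w5.png',scale=1.25)
pickle.dump(cal,open('w5.pkl','wb'))
E
```

```text
7.3 [547.9952431  196.08949461 152.32946352] [ 3.14137554e+00  1.22700776e-04 -7.60890357e-04] 74.69525833169887 [619.82850741 195.86512232 295.38689589] [-2.88551875e-01  1.36052961e-03 -1.57110412e+00]
```

View pics/w5.png

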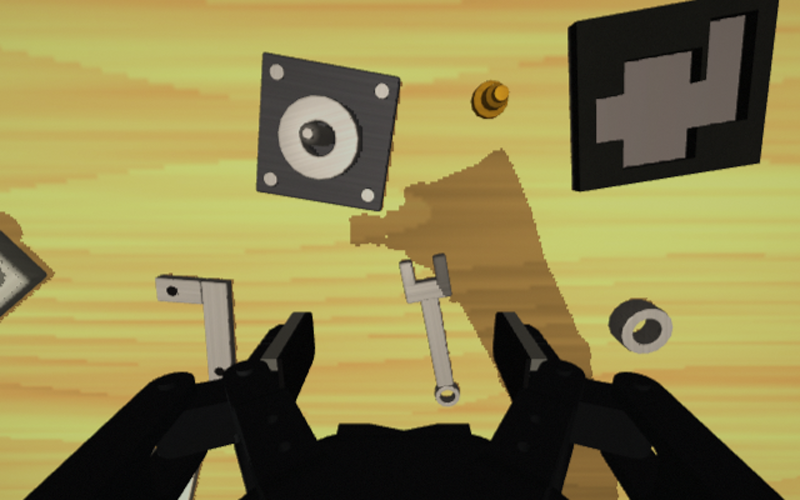

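The flange is seated flat on the block at (319,137) with the stud through it, and both neighbours are untouched. On the way to the spacer I'll look at the trays.

>>> {"op": "apply_moves", "data": {
  "increments": [
    {"tx": 0, "ty": -0.04, "tz": 0.02, "rx": 0, "ry": 0, "rz": 0, "claw": 0.066},
    {"tx": 0, "ty": -0.08, "tz": 0.04, "rx": 0, "ry": 0, "rz": 0, "claw": 0.066},
    {"tx": 0.01, "ty": -0.12, "tz": 0.06, "rx": 0, "ry": 0, "rz": 0, "claw": 0.066},
    {"tx": 0.02, "ty": -0.16, "tz": 0.07, "rx": 0, "ry": 0, "rz": 0, "claw": 0.066},
    {"tx": 0.03, "ty": -0.2, "tz": 0.07, "rx": 0, "ry": 0, "rz": 0, "claw": 0.066},
    {"tx": 0.03, "ty": -0.24, "tz": 0.07, "rx": 0, "ry": 0, "rz": 0, "claw": 0.066},
    {"tx": 0.03, "ty": -0.28, "tz": 0.07, "rx": 0, "ry": 0, "rz": 0, "claw": 0.066},
    {"tx": 0.03, "ty": -0.32, "tz": 0.07, "rx": 0, "ry": 0, "rz": 0, "claw": 0.066},
    {"tx": 0.03, "ty": -0.33, "tz": 0.07, "rx": 0, "ry": 0, "rz": 0, "claw": 0.066},
    {"tx": 0.03, "ty": -0.33, "tz": 0.07, "rx": 0, "ry": 0, "rz": 0, "claw": 0.066},
    {"tx": 0.03, "ty": -0.33, "tz": 0.07, "rx": 0, "ry": 0, "rz": 0, "claw": 0.066}
  ]
}}

```text
clock: 8.45
eef_pos: [580.0, -131.1, 221.7]
tool_rot: [-3.14, -0.001, 0.002]
force: [0.3, 0.4, -0.1]
width: 66.4
```

```bash
python3 - <<'E'
from h import *
import pickle
s=read_state(); cal=calibration('wrist'); print(s['clock'],s['eef_pos'],s['tool_rot'],s['width'],cal['origin'],cal['attitude'])
save('wrist','w6.png',crop=(160,0,480,190),scale=2.5)
pickle.dump(cal,open('w6.pkl','wb'))
E
```

```text
8.45 [ 580.0186064  -131.05601854  221.70739568] [-3.14004335e+00 -9.00999902e-04  2.05467845e-03] 66.4259301586199 [ 651.68787158 -131.31531725  364.79120727] [-0.28760867  0.00310212 -1.56820017]
```

View pics/w6.png

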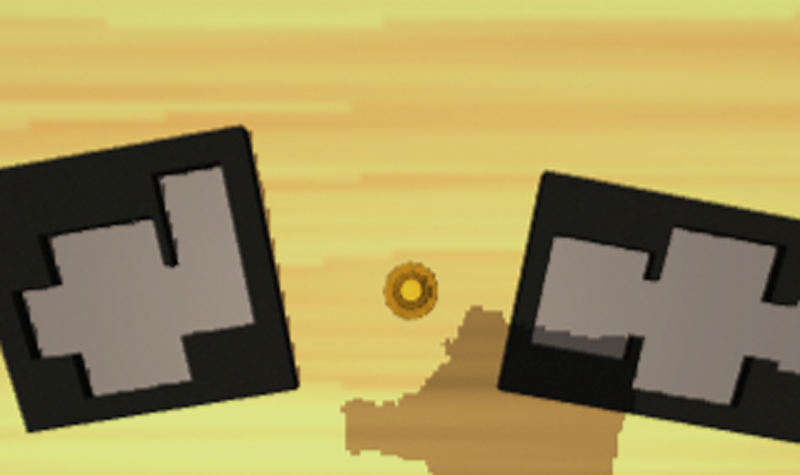

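In the crop the L-tray recess has corners at about (48,237), (92,397), (190,380) and (153,220). The spanner-tray recess has corners at about (672,228), (783,245), (740,405) and (633,388), with its jaw well to the left. The fitting at (411,290) is standing. I'll refine the corners from the floor mask.

```bash
python3 - <<'E'
from h import *
import pickle
cal=pickle.load(open('w6.pkl','rb'))
im=cv2.imread('pics/raw_w6.png'); g=cv2.cvtColor(im,cv2.COLOR_BGR2GRAY)
q=lambda p: (160+p[0]/2.5,p[1]/2.5)
def rect(n,TL,TR,BR,BL,zl,zr,xsign):
    P=[np.array(onplane(cal,*q(p),z))[:2] for p,z in ((TL,zl),(TR,zr),(BR,zr),(BL,zl))]
    c=(P[0]+P[1]+P[2]+P[3])/4 
    d=lambda a,b: np.linalg.norm(P[a]-P[b]).round(1)
    ax=xsign*((P[1]-P[0])+(P[2]-P[3])); ay=((P[0]-P[3])+(P[1]-P[2]))*xsign
    print(n,c.round(1),'c2',((P[3]+P[2])/2).round(1),'sides',d(0,1),d(1,2),d(2,3),d(3,0),'yaw x',np.arctan2(ax[1],ax[0]).round(3),'y',np.arctan2(ay[1],ay[0]).round(3))
rect('L',(48,237),(155,220),(190,380),(92,397),4,14,1)
rect('S',(672,228),(783,245),(740,405),(633,388),14,4,-1)
# ends
for n,p,z in [('Ltail',(22,293),4),('Ltail2',(38,357),4),('Lcorner',(255,322),14),('Ltop',(222,166),14),('Ltopl',(158,178),4),('LtopBR',(182,335),14)]:
    print(n,np.round(onplane(cal,*q(p),z)[:2],1))
f=onplane(cal,*q((411,290)),42);print('fitA',f)
f=proj(cal,[630,257,38])
E
```

```text
L [646.9   7.4] c2 [609.8   2. ] sides 55.3 73.2 54.1 76.5 yaw x -1.421 y 0.145
S [ 643.9 -275. ] c2 [ 606.7 -269.7] sides 57.3 76.6 58.7 73.7 yaw x 1.433 y 3.0
Ltail [655.1  56.4]
Ltail2 [624.7  53. ]
Lcorner [642.1 -58. ]
Ltop [709.8 -47. ]
Ltopl [706.3 -14.5]
LtopBR [636.  -22.6]
fitA [ 656.42660777 -132.14574012   42.        ]
```

L-tray is consistent: the tail end is predicted at (639.9,53.9) and measured at (639.9,54.7). The spanner recess reads 58 mm against 54 mm, so I'll refine it from mask polygon corners.

```bash
python3 - <<'E'
from h import *
import pickle
cal=pickle.load(open('w6.pkl','rb'))
im=cv2.imread('pics/raw_w6.png')
big=cv2.resize(im,None,fx=4,fy=4,interpolation=cv2.INTER_CUBIC)
hsv=cv2.cvtColor(big,cv2.COLOR_BGR2HSV)
m=((hsv[...,1]<70)&(hsv[...,2]>62)).astype(np.uint8)
for n,b in [('L',(160,40,270,175)),('S',(365,80,520,180))]:
    c=np.zeros_like(m); s=np.s_[b[1]*4:b[3]*4,b[0]*4:b[2]*4]; c[s]=m[s]
    cs,_=cv2.findContours(c,cv2.RETR_EXTERNAL,cv2.CHAIN_APPROX_NONE); k=max(cs,key=cv2.contourArea)
    p=cv2.approxPolyDP(k,9,True)[:,0]/4.-.375
    print(n)
    for u,v in p: print(np.round([u,v],1),'crop',np.round([(u-160)*2.5,v*2.5]),'z4',np.round(onplane(cal,u,v,4)[:2],1),'z14',np.round(onplane(cal,u,v,14)[:2],1))
E
```

```text
L
[247.9  66.4] crop [220. 166.] z4 [711.5 -43.6] z14 [709.9 -46. ]
[223.4  71.6] crop [158. 179.] z4 [705.9 -14.7] z14 [704.4 -17.9]
[230.1  96.4] crop [175. 241.] z4 [679.  -20.1] z14 [678.2 -23.2]
[229.1 106.4] crop [173. 266.] z4 [667.7 -17.9] z14 [667.3 -21.1]
[224.9 104.9] crop [162. 262.] z4 [669.4 -13. ] z14 [668.9 -16.3]
[219.9  87.4] crop [150. 218.] z4 [688.9  -8.9] z14 [687.8 -12.3]
[180.1  95.1] crop [ 50. 238.] z4 [680.2  39.2] z14 [679.4  34.4]
[184.4 113.1] crop [ 61. 283.] z4 [659.9  36.9] z14 [659.6  32.2]
[168.6 117.9] crop [ 22. 295.] z4 [654.3  56.7] z14 [654.3  51.5]
[176.4 141.9] crop [ 41. 355.] z4 [625.8  51.4] z14 [626.6  46.3]
[191.6 140.9] crop [ 79. 352.] z4 [627.1  32.3] z14 [627.8  27.8]
[197.4 157.9] crop [ 93. 395.] z4 [606.2  27.7] z14 [607.4  23.3]
[235.4 152.1] crop [188. 380.] z4 [613.5 -20.8] z14 [614.5 -23.9]
[233.1 133.9] crop [183. 335.] z4 [635.7 -20. ] z14 [636.1 -23. ]
[261.4 128.4] crop [253. 321.] z4 [642.3 -55.1] z14 [642.6 -57.3]
S
[380.6  95.1] crop [552. 238.] z4 [ 680.8 -198.8] z14 [ 680.  -196.9]
[373.1 136.4] crop [533. 341.] z4 [ 
[... 593 characters left out ...]

[497.4 151.9] crop [843. 380.] z4 [ 614.7 -348.6] z14 [ 615.8 -342.5]
[506.4 125.1] crop [866. 313.] z4 [ 646.9 -353.8] z14 [ 647.1 -347.7]
[481.4 119.6] crop [803. 299.] z4 [ 653.3 -322.4] z14 [ 653.2 -317.1]
[465.1 120.6] crop [763. 302.] z4 [ 652.1 -302.9] z14 [ 652.1 -298.2]
[468.9  98.1] crop [772. 245.] z4 [ 677.7 -303.7] z14 [ 677.  -298.9]
[429.4  90.6] crop [673. 227.] z4 [ 685.9 -255.9] z14 [ 684.9 -252.5]
[423.6 110.9] crop [659. 277.] z4 [ 663.2 -251.5] z14 [ 662.9 -248.2]
[419.6 111.9] crop [649. 280.] z4 [ 662.  -246.8] z14 [ 661.7 -243.6]
[416.9 110.9] crop [642. 277.] z4 [ 663.2 -243.4] z14 [ 662.8 -240.3]
[418.4 100.6] crop [646. 252.] z4 [ 674.7 -244.1] z14 [ 674.1 -240.9]
```

Trays: S at (643.5,-272.3) with yaw 1.42, L at (646.9,7.5) with yaw -1.42. Now the spacer.

>>> {"op": "apply_moves", "data": {
  "increments": [
    {"tx": -0.035, "ty": 0.035, "tz": 0, "rx": 0, "ry": 0, "rz": 0, "claw": 0.066},
    {"tx": -0.07, "ty": 0.07, "tz": -0.01, "rx": 0, "ry": 0, "rz": 0, "claw": 0.066},
    {"tx": -0.1, "ty": 0.105, "tz": -0.03, "rx": 0, "ry": 0, "rz": 0, "claw": 0.066},
    {"tx": -0.1085, "ty": 0.119, "tz": -0.07, "rx": 0, "ry": 0, "rz": 0, "claw": 0.066},
    {"tx": -0.1085, "ty": 0.119, "tz": -0.115, "rx": 0, "ry": 0, "rz": 0, "claw": 0.066},
    {"tx": -0.1085, "ty": 0.119, "tz": -0.16, "rx": 0, "ry": 0, "rz": 0, "claw": 0.066},
    {"tx": -0.1085, "ty": 0.119, "tz": -0.18, "rx": 0, "ry": 0, "rz": 0, "claw": 0.066},
    {"tx": -0.1085, "ty": 0.119, "tz": -0.18, "rx": 0, "ry": 0, "rz": 0, "claw": 0.066},
    {"tx": -0.1085, "ty": 0.119, "tz": -0.18, "rx": 0, "ry": 0, "rz": 0, "claw": 0.066}
  ]
}}

```text
clock: 9.4
eef_pos: [470.7, -12.5, 42.1]
tool_rot: [-3.141, -0.0, 0.003]
force: [0.2, 0.4, 0.8]
width: 66.0
```

>>> {"op": "apply_moves", "data": {
  "increments": [
    {"tx": 0.001, "ty": 0, "tz": -0.02, "rx": 0, "ry": 0, "rz": 0, "claw": 0.066},
    {"tx": 0.001, "ty": 0, "tz": -0.037, "rx": 0, "ry": 0, "rz": 0, "claw": 0.066},
    {"tx": 0.001, "ty": 0, "tz": -0.037, "rx": 0, "ry": 0, "rz": 0, "claw": 0.066},
    {"tx": 0.001, "ty": 0, "tz": -0.037, "rx": 0, "ry": 0, "rz": 0, "claw": 0.036},
    {"tx": 0.001, "ty": 0, "tz": -0.037, "rx": 0, "ry": 0, "rz": 0, "claw": 0.036},
    {"tx": 0.001, "ty": 0, "tz": -0.037, "rx": 0, "ry": 0, "rz": 0, "claw": 0.036},
    {"tx": 0.001, "ty": 0, "tz": -0.037, "rx": 0, "ry": 0, "rz": 0, "claw": 0.036},
    {"tx": 0.001, "ty": 0, "tz": -0.037, "rx": 0, "ry": 0, "rz": 0, "claw": 0.036},
    {"tx": 0.001, "ty": 0, "tz": -0.037, "rx": 0, "ry": 0, "rz": 0, "claw": 0.036}
  ]
}}

```text
clock: 10.3
eef_pos: [473.4, -13.4, 6.7]
tool_rot: [3.142, -0.005, 0.001]
force: [0.7, 1.2, 8.1]
width: 41.8
```

>>> {"op": "apply_moves", "data": {
  "increments": [
    {"tx": 0, "ty": 0, "tz": 0.03, "rx": 0, "ry": 0, "rz": 0, "claw": 0.036},
    {"tx": 0, "ty": 0.0, "tz": 0.075, "rx": 0, "ry": 0, "rz": 0, "claw": 0.036},
    {"tx": 0.0, "ty": 0.04, "tz": 0.1, "rx": 0, "ry": 0, "rz": 0, "claw": 0.036},
    {"tx": 0.02, "ty": 0.08, "tz": 0.115, "rx": 0, "ry": 0, "rz": 0, "claw": 0.036},
    {"tx": 0.03, "ty": 0.125, "tz": 0.115, "rx": 0, "ry": 0, "rz": 0, "claw": 0.036},
    {"tx": 0.04, "ty": 0.17, "tz": 0.115, "rx": 0, "ry": 0, "rz": 0, "claw": 0.036},
    {"tx": 0.06, "ty": 0.21, "tz": 0.115, "rx": 0, "ry": 0, "rz": 0, "claw": 0.036},
    {"tx": 0.09, "ty": 0.245, "tz": 0.115, "rx": 0, "ry": 0, "rz": 0, "claw": 0.036},
    {"tx": 0.125, "ty": 0.27, "tz": 0.105, "rx": 0, "ry": 0, "rz": 0, "claw": 0.036},
    {"tx": 0.158, "ty": 0.27, "tz": 0.095, "rx": 0, "ry": 0, "rz": 0, "claw": 0.036},
    {"tx": 0.158, "ty": 0.27, "tz": 0.095, "rx": 0, "ry": 0, "rz": 0, "claw": 0.036},
    {"tx": 0.158, "ty": 0.27, "tz": 0.095, "rx": 0, "ry": 0, "rz": 0, "claw": 0.036}
  ]
}}

```text
clock: 11.5
eef_pos: [628.5, 255.4, 99.4]
tool_rot: [3.14, 0.002, -0.0]
force: [0.2, 0.3, -2.4]
width: 41.4
```

```bash
python3 - <<'E'
from h import *
import pickle
s=read_state(); cal=calibration('wrist'); print(s['clock'],s['eef_pos'],s['tool_rot'],s['width'])
save('wrist','w7.png',crop=(240,160,400,310),scale=4)
pickle.dump(cal,open('w7.pkl','wb'))
E
```

```text
11.5 [628.49639029 255.3536159   99.36579686] [ 3.14027098e+00  1.98212885e-03 -1.10781233e-04] 41.44790976246737
```

View pics/w7.png

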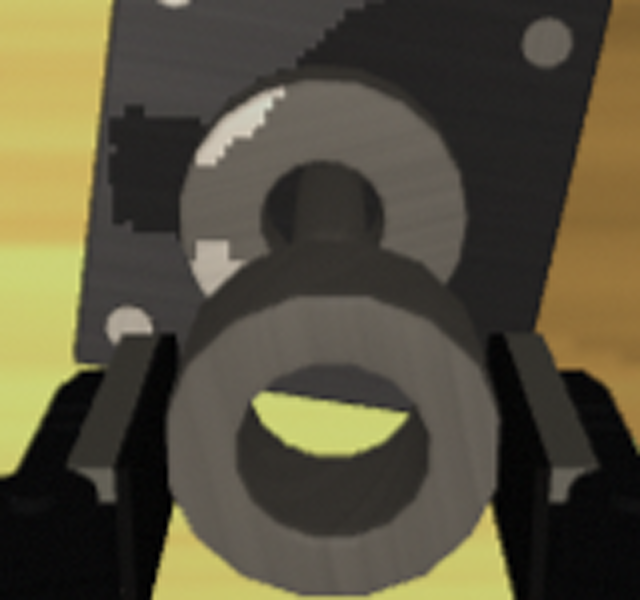

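The spacer is held level with its bore rim at (332,450). The stud is at (330,200), right behind it.

```bash
python3 - <<'E'
from h import *
import pickle
cal=pickle.load(open('w7.pkl','rb'))
print(onplane(cal,240+332/4,160+450/4,114.7), onplane(cal,240+332/4,160+445/4,114.7)); print('flange',onplane(cal,240+324/4,160+216/4,28))
print('stud z40 at px',[(a-240)*4 if i==0 else (a-160)*4 for i,a in enumerate(proj(cal,[630.2,256.7,40]))])
E
```

```text
[626.93450683 255.1894979  114.7       ] [627.64012383 255.18997518 114.7       ]
flange [628.97440028 256.70822123  28.        ]
stud z40 at px [np.float64(323.6554078429522), np.float64(230.0755177427037)]
```

>>> {"op": "apply_moves", "data": {
  "increments": [
    {"tx": 0.003, "ty": 0.001, "tz": 0, "rx": 0, "ry": 0, "rz": 0, "claw": 0.036},
    {"tx": 0.003, "ty": 0.001, "tz": -0.02, "rx": 0, "ry": 0, "rz": 0, "claw": 0.036},
    {"tx": 0.003, "ty": 0.001, "tz": -0.04, "rx": 0, "ry": 0, "rz": 0, "claw": 0.036},
    {"tx": 0.003, "ty": 0.001, "tz": -0.057, "rx": 0, "ry": 0, "rz": 0, "claw": 0.036},
    {"tx": 0.003, "ty": 0.001, "tz": -0.063, "rx": 0, "ry": 0, "rz": 0, "claw": 0.036},
    {"tx": 0.003, "ty": 0.001, "tz": -0.063, "rx": 0, "ry": 0, "rz": 0, "claw": 0.036},
    {"tx": 0.003, "ty": 0.001, "tz": -0.063, "rx": 0, "ry": 0, "rz": 0, "claw": 0.036}
  ]
}}

```text
clock: 12.25
eef_pos: [632.7, 257.4, 37.6]
tool_rot: [-3.141, -0.001, 0.0]
force: [0.0, 0.4, -0.8]
width: 41.5
```

>>> {"op": "apply_moves", "data": {
  "increments": [
    {"tx": -0.001, "ty": -0.001, "tz": -0.001, "rx": 0, "ry": 0, "rz": 0, "claw": 0.036},
    {"tx": -0.001, "ty": -0.001, "tz": -0.002, "rx": 0, "ry": 0, "rz": 0, "claw": 0.036},
    {"tx": -0.001, "ty": -0.001, "tz": -0.002, "rx": 0, "ry": 0, "rz": 0, "claw": 0.036}
  ]
}}

```text
clock: 12.55
eef_pos: [631.4, 255.9, 35.1]
tool_rot: [-3.142, -0.0, 0.0]
force: [-0.4, 0.0, -2.2]
width: 41.5
```

>>> {"op": "apply_moves", "data": {
  "increments": [
    {"tx": 0, "ty": 0, "tz": 0, "rx": 0, "ry": 0, "rz": 0, "claw": 0.06},
    {"tx": 0, "ty": 0, "tz": 0, "rx": 0, "ry": 0, "rz": 0, "claw": 0.06},
    {"tx": 0, "ty": 0, "tz": 0, "rx": 0, "ry": 0, "rz": 0, "claw": 0.06},
    {"tx": 0, "ty": 0, "tz": 0, "rx": 0, "ry": 0, "rz": 0, "claw": 0.06},
    {"tx": 0, "ty": 0, "tz": 0.03, "rx": 0, "ry": 0, "rz": 0, "claw": 0.06},
    {"tx": 0, "ty": 0, "tz": 0.08, "rx": 0, "ry": 0, "rz": 0, "claw": 0.06},
    {"tx": -0.02, "ty": -0.01, "tz": 0.12, "rx": 0, "ry": 0, "rz": 0, "claw": 0.06},
    {"tx": -0.055, "ty": -0.03, "tz": 0.12, "rx": 0, "ry": 0, "rz": 0, "claw": 0.06},
    {"tx": -0.085, "ty": -0.07, "tz": 0.12, "rx": 0, "ry": 0, "rz": 0, "claw": 0.06},
    {"tx": -0.1, "ty": -0.115, "tz": 0.12, "rx": 0, "ry": 0, "rz": 0, "claw": 0.06},
    {"tx": -0.115, "ty": -0.16, "tz": 0.12, "rx": 0, "ry": 0, "rz": 0, "claw": 0.06},
    {"tx": -0.13, "ty": -0.205, "tz": 0.12, "rx": 0, "ry": 0, "rz": 0, "claw": 0.06}
  ]
}}

```text
clock: 13.75
eef_pos: [500.6, 49.5, 155.3]
tool_rot: [3.141, -0.001, 0.001]
force: [0.7, -1.8, -0.1]
width: 60.2
```

>>> {"op": "apply_moves", "data": {
  "increments": [
    {"tx": -0.01, "ty": -0.05, "tz": 0, "rx": 0, "ry": 0, "rz": 0, "claw": 0.055},
    {"tx": -0.02, "ty": -0.1, "tz": 0, "rx": 0, "ry": 0, "rz": 0, "claw": 0.055},
    {"tx": -0.03, "ty": -0.15, "tz": 0, "rx": 0, "ry": 0, "rz": 0, "claw": 0.055},
    {"tx": -0.035, "ty": -0.2, "tz": 0, "rx": 0, "ry": 0, "rz": 0, "claw": 0.055},
    {"tx": -0.04, "ty": -0.25, "tz": 0, "rx": 0, "ry": 0, "rz": 0, "claw": 0.055},
    {"tx": -0.044, "ty": -0.3, "tz": 0, "rx": 0, "ry": 0, "rz": 0, "claw": 0.055},
    {"tx": -0.046, "ty": -0.35, "tz": 0, "rx": 0, "ry": 0, "rz": 0, "claw": 0.055},
    {"tx": -0.046, "ty": -0.4, "tz": 0, "rx": 0, "ry": 0, "rz": 0, "claw": 0.055},
    {"tx": -0.046, "ty": -0.412, "tz": -0.02, "rx": 0, "ry": 0, "rz": 0, "claw": 0.055},
    {"tx": -0.046, "ty": -0.412, "tz": -0.06, "rx": 0, "ry": 0, "rz": 0, "claw": 0.055},
    {"tx": -0.046, "ty": -0.412, "tz": -0.06, "rx": 0, "ry": 0, "rz": 0, "claw": 0.055},
    {"tx": -0.046, "ty": -0.412, "tz": -0.06, "rx": 0, "ry": 0, "rz": 0, "claw": 0.055}
  ]
}}

```text
clock: 14.95
eef_pos: [455.2, -360.1, 94.9]
tool_rot: [-3.14, 0.001, 0.001]
force: [0.9, 0.3, 0.2]
width: 55.1
```

>>> {"op": "apply_moves", "data": {
  "increments": [
    {"tx": 0, "ty": 0, "tz": -0.04, "rx": 0, "ry": 0, "rz": 0, "claw": 0.055},
    {"tx": 0, "ty": 0, "tz": -0.075, "rx": 0, "ry": 0, "rz": 0, "claw": 0.055},
    {"tx": 0, "ty": 0, "tz": -0.086, "rx": 0, "ry": 0, "rz": 0, "claw": 0.055},
    {"tx": 0, "ty": 0, "tz": -0.086, "rx": 0, "ry": 0, "rz": 0, "claw": 0.055},
    {"tx": 0, "ty": 0, "tz": -0.086, "rx": 0, "ry": 0, "rz": 0, "claw": 0.024},
    {"tx": 0, "ty": 0, "tz": -0.086, "rx": 0, "ry": 0, "rz": 0, "claw": 0.024},
    {"tx": 0, "ty": 0, "tz": -0.086, "rx": 0, "ry": 0, "rz": 0, "claw": 0.024},
    {"tx": 0, "ty": 0, "tz": -0.086, "rx": 0, "ry": 0, "rz": 0, "claw": 0.024},
    {"tx": 0, "ty": 0, "tz": -0.086, "rx": 0, "ry": 0, "rz": 0, "claw": 0.024},
    {"tx": 0, "ty": 0, "tz": -0.086, "rx": 0, "ry": 0, "rz": 0, "claw": 0.024}
  ]
}}

```text
clock: 15.95
eef_pos: [456.9, -361.7, 11.3]
tool_rot: [3.139, -0.003, 0.0]
force: [-0.4, 0.5, 6.8]
width: 29.0
```

>>> {"op": "apply_moves", "data": {
  "increments": [
    {"tx": 0, "ty": 0, "tz": 0.03, "rx": 0, "ry": 0, "rz": 0, "claw": 0.024},
    {"tx": 0, "ty": 0.0, "tz": 0.08, "rx": 0, "ry": 0, "rz": 0, "claw": 0.024},
    {"tx": 0, "ty": 0.02, "tz": 0.12, "rx": 0, "ry": 0, "rz": 0, "claw": 0.024},
    {"tx": 0, "ty": 0.065, "tz": 0.13, "rx": 0, "ry": 0, "rz": 0, "claw": 0.024},
    {"tx": 0, "ty": 0.11, "tz": 0.13, "rx": 0, "ry": 0, "rz": 0, "claw": 0.024},
    {"tx": 0, "ty": 0.155, "tz": 0.13, "rx": 0, "ry": 0, "rz": 0, "claw": 0.024},
    {"tx": 0, "ty": 0.2, "tz": 0.13, "rx": 0, "ry": 0, "rz": 0, "claw": 0.024},
    {"tx": 0, "ty": 0.245, "tz": 0.13, "rx": 0, "ry": 0, "rz": 0, "claw": 0.024},
    {"tx": 0.01, "ty": 0.29, "tz": 0.13, "rx": 0, "ry": 0, "rz": 0, "claw": 0.024},
    {"tx": 0.02, "ty": 0.335, "tz": 0.13, "rx": 0, "ry": 0, "rz": 0, "claw": 0.024},
    {"tx": 0.03, "ty": 0.38, "tz": 0.13, "rx": 0, "ry": 0, "rz": 0, "claw": 0.024},
    {"tx": 0.04, "ty": 0.425, "tz": 0.13, "rx": 0, "ry": 0, "rz": 0, "claw": 0.024}
  ]
}}

```text
clock: 17.15
eef_pos: [496.0, 65.9, 140.2]
tool_rot: [3.142, -0.002, 0.0]
force: [0.4, -0.4, -0.1]
width: 29.6
```

>>> {"op": "apply_moves", "data": {
  "increments": [
    {"tx": 0.025, "ty": 0.04, "tz": 0, "rx": 0, "ry": 0, "rz": 0, "claw": 0.024},
    {"tx": 0.05, "ty": 0.08, "tz": 0, "rx": 0, "ry": 0, "rz": 0, "claw": 0.024},
    {"tx": 0.075, "ty": 0.12, "tz": 0, "rx": 0, "ry": 0, "rz": 0, "claw": 0.024},
    {"tx": 0.1, "ty": 0.16, "tz": 0, "rx": 0, "ry": 0, "rz": 0, "claw": 0.024},
    {"tx": 0.134, "ty": 0.193, "tz": 0, "rx": 0, "ry": 0, "rz": 0, "claw": 0.024},
    {"tx": 0.134, "ty": 0.193, "tz": 0, "rx": 0, "ry": 0, "rz": 0, "claw": 0.024},
    {"tx": 0.134, "ty": 0.193, "tz": 0, "rx": 0, "ry": 0, "rz": 0, "claw": 0.024},
    {"tx": 0.134, "ty": 0.193, "tz": 0, "rx": 0, "ry": 0, "rz": 0, "claw": 0.024}
  ]
}}

```text
clock: 17.95
eef_pos: [628.7, 255.5, 139.2]
tool_rot: [3.14, 0.0, -0.0]
force: [-0.0, -0.9, -1.1]
width: 29.4
```

```bash
python3 - <<'E'
from h import *
import pickle
s=read_state(); cal=calibration('wrist'); print(s['clock'],s['eef_pos'],s['tool_rot'],s['width'])
save('wrist','w8.png',crop=(220,110,420,310),scale=3)
pickle.dump(cal,open('w8.pkl','wb'))
E
```

```text
17.95 [628.71673745 255.51897005 139.2368532 ] [ 3.14028714e+00  4.57619199e-04 -4.93008007e-04] 29.406851345899046
```

View pics/w8.png

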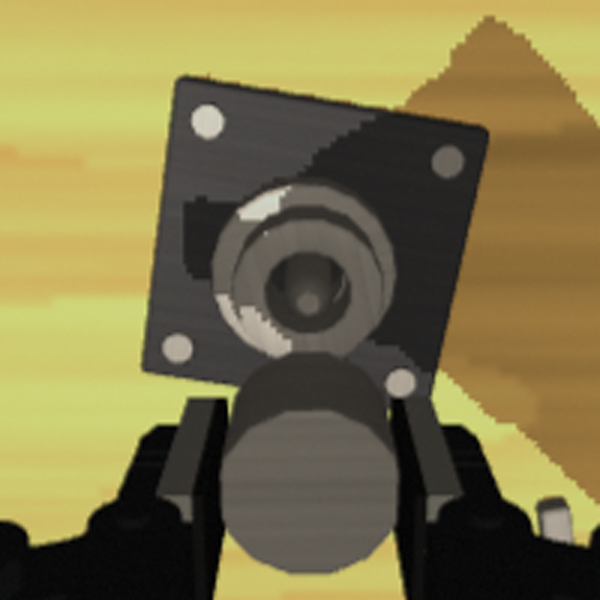

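The spacer sits on the flange, with its bore at (308,290) and the stud tip inside at (307,302). The cap's top is at (310,490), held level.

```bash
python3 - <<'E'
from h import *
import pickle
cal=pickle.load(open('w8.pkl','rb'))
f=lambda u,v,z: onplane(cal,220+u/3,110+v/3,z).round(1)
S=np.array([f(*p,12) for p in [(207,121),(447,161),(401,383),(178,347)]]); print('jig',S.mean(0),np.linalg.norm(S-S.mean(0),axis=1))
print('tip',f(307,301,62),'cap',f(310,491,156),'spacer',f(310,287,50),'bore',f(308,290,50),'flange',f(304,270,28))
E
```

```text
jig [629.5   255.475  12.   ] [54.18616636 54.01171748 54.45911884 53.87806256]
tip [630.5 255.8  62. ] cap [627.3 255.2 156. ] spacer [630.8 255.   50. ] bore [629.9 255.6  50. ] flange [629.7 256.8  28. ]
```

>>> {"op": "apply_moves", "data": {
  "increments": [
    {"tx": 0.003, "ty": 0.0005, "tz": -0.02, "rx": 0, "ry": 0, "rz": 0, "claw": 0.024},
    {"tx": 0.003, "ty": 0.0005, "tz": -0.04, "rx": 0, "ry": 0, "rz": 0, "claw": 0.024},
    {"tx": 0.003, "ty": 0.0005, "tz": -0.055, "rx": 0, "ry": 0, "rz": 0, "claw": 0.024},
    {"tx": 0.003, "ty": 0.0005, "tz": -0.068, "rx": 0, "ry": 0, "rz": 0, "claw": 0.024},
    {"tx": 0.003, "ty": 0.0005, "tz": -0.075, "rx": 0, "ry": 0, "rz": 0, "claw": 0.024},
    {"tx": 0.003, "ty": 0.0005, "tz": -0.075, "rx": 0, "ry": 0, "rz": 0, "claw": 0.024},
    {"tx": 0.003, "ty": 0.0005, "tz": -0.075, "rx": 0, "ry": 0, "rz": 0, "claw": 0.024}
  ]
}}

```text
clock: 18.7
eef_pos: [632.6, 257.8, 64.3]
tool_rot: [-3.141, -0.001, 0.0]
force: [-0.1, -0.4, -0.9]
width: 29.4
```

>>> {"op": "apply_moves", "data": {
  "increments": [
    {"tx": -0.001, "ty": -0.0015, "tz": -0.001, "rx": 0, "ry": 0, "rz": 0, "claw": 0.024},
    {"tx": -0.001, "ty": -0.0015, "tz": -0.002, "rx": 0, "ry": 0, "rz": 0, "claw": 0.024},
    {"tx": -0.001, "ty": -0.0015, "tz": -0.003, "rx": 0, "ry": 0, "rz": 0, "claw": 0.024},
    {"tx": -0.001, "ty": -0.0015, "tz": -0.003, "rx": 0, "ry": 0, "rz": 0, "claw": 0.024}
  ]
}}

```text
clock: 19.1
eef_pos: [631.5, 256.0, 61.4]
tool_rot: [-3.142, -0.001, 0.0]
force: [0.4, 0.1, 2.1]
width: 29.7
```

>>> {"op": "apply_moves", "data": {
  "increments": [
    {"tx": 0, "ty": 0, "tz": 0, "rx": 0, "ry": 0, "rz": 0, "claw": 0.05},
    {"tx": 0, "ty": 0, "tz": 0, "rx": 0, "ry": 0, "rz": 0, "claw": 0.05},
    {"tx": 0, "ty": 0, "tz": 0, "rx": 0, "ry": 0, "rz": 0, "claw": 0.05},
    {"tx": 0, "ty": 0, "tz": 0, "rx": 0, "ry": 0, "rz": 0, "claw": 0.05},
    {"tx": 0, "ty": 0, "tz": 0.03, "rx": 0, "ry": 0, "rz": 0, "claw": 0.05},
    {"tx": 0, "ty": 0, "tz": 0.08, "rx": 0, "ry": 0, "rz": 0, "claw": 0.05},
    {"tx": -0.03, "ty": -0.01, "tz": 0.11, "rx": 0, "ry": 0, "rz": 1, "claw": 0.05},
    {"tx": -0.07, "ty": -0.03, "tz": 0.11, "rx": 0, "ry": 0, "rz": 2.15, "claw": 0.05},
    {"tx": -0.11, "ty": -0.055, "tz": 0.11, "rx": 0, "ry": 0, "rz": 2.15, "claw": 0.05},
    {"tx": -0.15, "ty": -0.07, "tz": 0.11, "rx": 0, "ry": 0, "rz": 2.15, "claw": 0.045},
    {"tx": -0.1725, "ty": -0.089, "tz": 0.1, "rx": 0, "ry": 0, "rz": 2.15, "claw": 0.045},
    {"tx": -0.1725, "ty": -0.089, "tz": 0.09, "rx": 0, "ry": 0, "rz": 2.15, "claw": 0.045}
  ]
}}

```text
clock: 20.3
eef_pos: [455.3, 163.7, 150.9]
tool_rot: [3.138, 0.003, 0.187]
force: [0.7, -0.3, -0.3]
width: 45.2
```

>>> {"op": "apply_moves", "data": {
  "increments": [
    {"tx": 0, "ty": 0, "tz": -0.04, "rx": 0, "ry": 0, "rz": 0, "claw": 0.045},
    {"tx": 0, "ty": 0, "tz": -0.08, "rx": 0, "ry": 0, "rz": 0, "claw": 0.045},
    {"tx": 0, "ty": 0, "tz": -0.11, "rx": 0, "ry": 0, "rz": 0, "claw": 0.045},
    {"tx": 0, "ty": 0, "tz": -0.11, "rx": 0, "ry": 0, "rz": 0, "claw": 0.045},
    {"tx": 0, "ty": 0, "tz": -0.11, "rx": 0, "ry": 0, "rz": 0, "claw": 0.045}
  ]
}}

```text
clock: 20.8
eef_pos: [459.1, 167.7, 40.8]
tool_rot: [-3.141, 0.0, 0.189]
force: [-0.0, -0.3, -0.0]
width: 45.1
```

```bash
python3 - <<'E'
from h import *
import pickle
s=read_state(); cal=calibration('wrist'); print(s['clock'],s['eef_pos'],s['tool_rot'],s['width'])
save('wrist','w9.png')
save('scene','s2.png',crop=(330,200,450,300),scale=5)
pickle.dump(cal,open('w9.pkl','wb'))
E
```

```text
20.8 [459.14465301 167.65894234  40.78813428] [-3.14146505e+00  2.40135799e-04  1.88538422e-01] 45.10257857012147
```

View pics/s2.png

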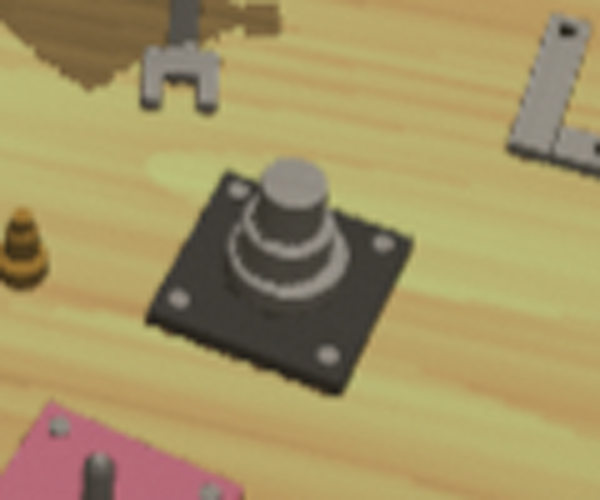

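View pics/w9.png

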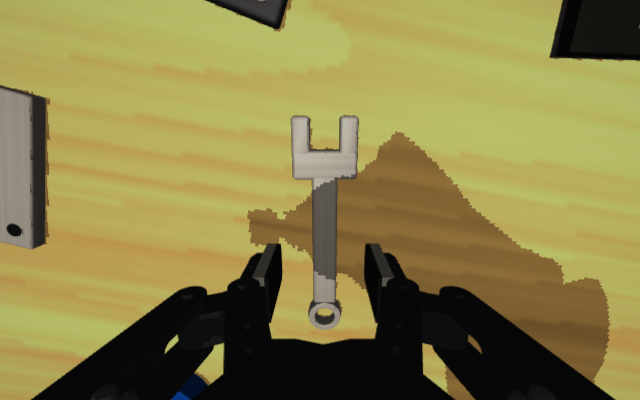

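The stack stands with flange, spacer and cap coaxial and level at (293,225), and the fitting is upright. The spanner lies straight along the tool axis, with the jaw tip at row 116 and the ring end at row 328, near column 324. I'll check the midpoint, then grip. That's 13 pictures viewed.

```bash
python3 - <<'E'
from h import *
import pickle
cal=pickle.load(open('w9.pkl','rb'))
a=onplane(cal,324.5,116,10);b=onplane(cal,324,329,5); print(a,b,(a+b)/2,np.hypot(*(a-b)[:2]),np.arctan2((a-b)[1],(a-b)[0]))
E
```

```text
[532.23579233 180.72651413  10.        ] [382.08951316 152.08405986   5.        ] [457.16265275 166.40528699   7.5       ] 152.85383650548243 0.1884988989138855
```

>>> {"op": "apply_moves", "data": {
  "increments": [
    {"tx": 0, "ty": 0, "tz": -0.02, "rx": 0, "ry": 0, "rz": 0, "claw": 0.045},
    {"tx": 0, "ty": 0, "tz": -0.038, "rx": 0, "ry": 0, "rz": 0, "claw": 0.045},
    {"tx": 0, "ty": 0, "tz": -0.038, "rx": 0, "ry": 0, "rz": 0, "claw": 0.045},
    {"tx": 0, "ty": 0, "tz": -0.038, "rx": 0, "ry": 0, "rz": 0, "claw": 0.008},
    {"tx": 0, "ty": 0, "tz": -0.038, "rx": 0, "ry": 0, "rz": 0, "claw": 0.008},
    {"tx": 0, "ty": 0, "tz": -0.038, "rx": 0, "ry": 0, "rz": 0, "claw": 0.008},
    {"tx": 0, "ty": 0, "tz": -0.038, "rx": 0, "ry": 0, "rz": 0, "claw": 0.008},
    {"tx": 0, "ty": 0, "tz": -0.038, "rx": 0, "ry": 0, "rz": 0, "claw": 0.008},
    {"tx": 0, "ty": 0, "tz": -0.038, "rx": 0, "ry": 0, "rz": 0, "claw": 0.008}
  ]
}}

```text
clock: 21.8
eef_pos: [459.8, 167.3, 4.4]
tool_rot: [-3.141, -0.003, 0.188]
force: [-1.6, -1.3, 7.2]
width: 13.6
```

>>> {"op": "apply_moves", "data": {
  "increments": [
    {"tx": 0, "ty": 0, "tz": 0.03, "rx": 0, "ry": 0, "rz": 0, "claw": 0.008},
    {"tx": 0, "ty": 0.0, "tz": 0.08, "rx": 0, "ry": 0, "rz": 0, "claw": 0.008},
    {"tx": 0, "ty": -0.03, "tz": 0.12, "rx": 0, "ry": 0, "rz": 1, "claw": 0.008},
    {"tx": 0.01, "ty": -0.07, "tz": 0.14, "rx": 0, "ry": 0, "rz": 2.6, "claw": 0.008},
    {"tx": 0.02, "ty": -0.11, "tz": 0.14, "rx": 0, "ry": 0, "rz": 4.2, "claw": 0.008},
    {"tx": 0.03, "ty": -0.15, "tz": 0.14, "rx": 0, "ry": 0, "rz": 5.8, "claw": 0.008},
    {"tx": 0.04, "ty": -0.19, "tz": 0.14, "rx": 0, "ry": 0, "rz": 7.4, "claw": 0.008},
    {"tx": 0.055, "ty": -0.23, "tz": 0.14, "rx": 0, "ry": 0, "rz": 9.0, "claw": 0.008},
    {"tx": 0.07, "ty": -0.27, "tz": 0.14, "rx": 0, "ry": 0, "rz": 10.6, "claw": 0.008},
    {"tx": 0.09, "ty": -0.31, "tz": 0.14, "rx": 0, "ry": 0, "rz": 12.2, "claw": 0.008},
    {"tx": 0.11, "ty": -0.35, "tz": 0.14, "rx": 0, "ry": 0, "rz": 13.6, "claw": 0.008},
    {"tx": 0.13, "ty": -0.385, "tz": 0.14, "rx": 0, "ry": 0, "rz": 14.12, "claw": 0.008}
  ]
}}

```text
clock: 23.0
eef_pos: [588.5, -221.6, 143.4]
tool_rot: [-3.142, 0.001, 1.421]
force: [0.3, 0.1, -0.8]
width: 13.3
```

>>> {"op": "apply_moves", "data": {
  "increments": [
    {"tx": 0.03, "ty": -0.03, "tz": 0, "rx": 0, "ry": 0, "rz": 0, "claw": 0.008},
    {"tx": 0.054, "ty": -0.053, "tz": 0, "rx": 0, "ry": 0, "rz": 0, "claw": 0.008},
    {"tx": 0.054, "ty": -0.053, "tz": -0.04, "rx": 0, "ry": 0, "rz": 0, "claw": 0.008},
    {"tx": 0.054, "ty": -0.053, "tz": -0.06, "rx": 0, "ry": 0, "rz": 0, "claw": 0.008},
    {"tx": 0.054, "ty": -0.053, "tz": -0.06, "rx": 0, "ry": 0, "rz": 0, "claw": 0.008},
    {"tx": 0.054, "ty": -0.053, "tz": -0.06, "rx": 0, "ry": 0, "rz": 0, "claw": 0.008}
  ]
}}

```text
clock: 23.6
eef_pos: [642.3, -270.1, 83.3]
tool_rot: [-3.141, -0.001, 1.421]
force: [0.7, 0.2, -1.8]
width: 13.4
```

```bash
python3 - <<'E'
from h import *
import pickle
s=read_state(); cal=calibration('wrist'); print(s['clock'],s['eef_pos'],s['tool_rot'],s['width'],s['qpos'].round(2))
save('wrist','w10.png',crop=(120,40,520,340),scale=2)
pickle.dump(cal,open('w10.pkl','wb'))
E
```

```text
23.6 [ 642.34538505 -270.10622492   83.28722784] [-3.14074950e+00 -5.70702960e-04  1.42145017e+00] 13.420440642326428 [ 0.76  0.98 -0.78  1.47  0.76  1.01 -0.37]
```

View pics/w10.png

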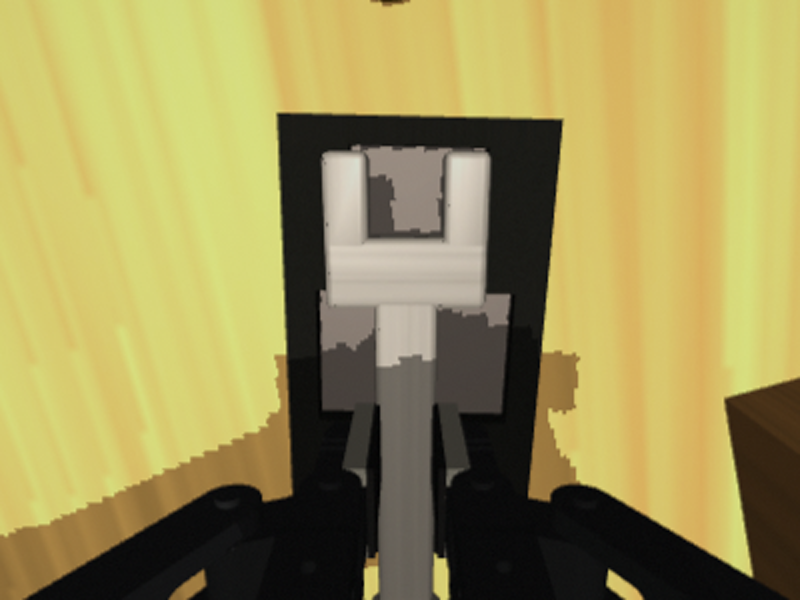

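The spanner is held straight over the tray. Its recess shows in the crop with corners (321,290), (510,294), (505,413) and (321,411). I'll compute the remaining offset from these.

```bash
python3 - <<'E'
from h import *
import pickle
cal=pickle.load(open('w10.pkl','rb'))
f=lambda u,v,z: onplane(cal,120+u/2,40+v/2,z)[:2]
TL,TR,BR,BL=f(321,290,14),f(510,294,14),f(505,413,4),f(321,411,4)
TL4,TR4=f(321,290,4),f(510,294,4)
for P in ((TL,TR,BR,BL),(TL4,TR4,BR,BL)):
    print(np.mean(P,0).round(1),[np.linalg.norm(P[i]-P[(i+1)%4]).round(1) for i in range(4)])
w=[f(352,147,14),f(489,149,14)]; print('jaw well end',np.array(w).round(1))
t=[f(278,113,14),f(562,120,14)]; print('tray end',np.array(t).round(1),np.mean(t,0), np.linalg.norm(t[0]-t[1]))
d=t[1]-t[0]; print('tool y/yaw from end edge',np.arctan2(d[1],d[0])+np.pi/2)
g=lambda u,v:onplane(cal,120+u/2,40+v/2,83.3-4.4+10)[:2]
print('spanner jaw tip',g(406,151),'root',g(406,303)); 
for a in (-5,):
  c=np.array([643.5,-272.3]);x=np.array([np.cos(1.42),np.sin(1.42)]);y=np.array([-x[1],x[0]])
  for sx,sy in((27,38),(27,-38),(-27,-38),(-27,38)): print('pred px',[ (p-o)*2 for p,o in zip(proj(cal,[*(c+sx*x+sy*y),14 if sx>0 else 4]),(120,40))])
E
```

```text
[ 644.9 -273.2] [np.float64(72.1), np.float64(54.1), np.float64(78.2), np.float64(54.8)]
[ 644.8 -274.3] [np.float64(75.4), np.float64(51.8), np.float64(78.2), np.float64(52.5)]
jaw well end [[ 634.5 -191. ]
 [ 682.5 -198.8]]
tray end [[ 610.9 -176. ]
 [ 708.9 -193. ]] [ 659.86483807 -184.48129603] 99.44925579195562
tool y/yaw from end edge 1.3987262079974585
spanner jaw tip [ 653.10542526 -196.49747899] root [ 647.7806664 -232.0895118]
pred px [np.float64(311.05068745285234), np.float64(290.40237947825636)]
pred px [np.float64(510.60731141054316), np.float64(290.8665152462704)]
pred px [np.float64(499.5960403489453), np.float64(410.3100946250177)]
pred px [np.float64(320.51782660869526), np.float64(409.8517961641372)]
```

>>> {"op": "apply_moves", "data": {
  "increments": [
    {"tx": 0.003, "ty": -0.003, "tz": -0.02, "rx": 0, "ry": 0, "rz": -0.1, "claw": 0.008},
    {"tx": 0.003, "ty": -0.003, "tz": -0.04, "rx": 0, "ry": 0, "rz": -0.1, "claw": 0.008},
    {"tx": 0.003, "ty": -0.003, "tz": -0.055, "rx": 0, "ry": 0, "rz": -0.1, "claw": 0.008},
    {"tx": 0.003, "ty": -0.003, "tz": -0.06, "rx": 0, "ry": 0, "rz": -0.1, "claw": 0.008},
    {"tx": 0.003, "ty": -0.003, "tz": -0.06, "rx": 0, "ry": 0, "rz": -0.1, "claw": 0.008}
  ]
}}

```text
clock: 24.15
eef_pos: [644.8, -273.5, 21.0]
tool_rot: [-3.139, -0.001, 1.412]
force: [0.6, 0.8, -2.1]
width: 13.6
```

>>> {"op": "apply_moves", "data": {
  "increments": [
    {"tx": 0, "ty": 0, "tz": -0.004, "rx": 0, "ry": 0, "rz": 0, "claw": 0.008},
    {"tx": 0, "ty": 0, "tz": -0.008, "rx": 0, "ry": 0, "rz": 0, "claw": 0.008},
    {"tx": 0, "ty": 0, "tz": -0.011, "rx": 0, "ry": 0, "rz": 0, "claw": 0.008},
    {"tx": 0, "ty": 0, "tz": -0.011, "rx": 0, "ry": 0, "rz": 0, "claw": 0.008},
    {"tx": 0, "ty": 0, "tz": -0.011, "rx": 0, "ry": 0, "rz": 0, "claw": 0.008}
  ]
}}

```text
clock: 24.65
eef_pos: [645.9, -274.0, 12.0]
tool_rot: [3.141, -0.0, 1.411]
force: [-0.1, -0.3, -1.6]
width: 13.9
```

>>> {"op": "apply_moves", "data": {
  "increments": [
    {"tx": -0.0005, "ty": 0, "tz": -0.001, "rx": 0, "ry": 0, "rz": 0, "claw": 0.008},
    {"tx": -0.0005, "ty": 0, "tz": -0.002, "rx": 0, "ry": 0, "rz": 0, "claw": 0.008},
    {"tx": -0.0005, "ty": 0, "tz": -0.003, "rx": 0, "ry": 0, "rz": 0, "claw": 0.008},
    {"tx": -0.0005, "ty": 0, "tz": -0.003, "rx": 0, "ry": 0, "rz": 0, "claw": 0.008}
  ]
}}

```text
clock: 25.05
eef_pos: [645.2, -274.0, 8.7]
tool_rot: [-3.142, -0.0, 1.411]
force: [0.1, -0.0, -1.6]
width: 13.5
```

>>> {"op": "apply_moves", "data": {
  "increments": [
    {"tx": 0, "ty": 0, "tz": -0.0005, "rx": 0, "ry": 0, "rz": 0, "claw": 0.025},
    {"tx": 0, "ty": 0, "tz": -0.0005, "rx": 0, "ry": 0, "rz": 0, "claw": 0.025},
    {"tx": 0, "ty": 0, "tz": -0.0005, "rx": 0, "ry": 0, "rz": 0, "claw": 0.025},
    {"tx": 0, "ty": 0, "tz": -0.0005, "rx": 0, "ry": 0, "rz": 0, "claw": 0.025},
    {"tx": 0, "ty": 0, "tz": 0.02, "rx": 0, "ry": 0, "rz": 0, "claw": 0.025},
    {"tx": 0, "ty": 0, "tz": 0.06, "rx": 0, "ry": 0, "rz": 0, "claw": 0.025},
    {"tx": -0.02, "ty": 0.0, "tz": 0.1, "rx": 0, "ry": 0, "rz": 0, "claw": 0.04},
    {"tx": -0.05, "ty": 0.02, "tz": 0.13, "rx": 0, "ry": 0, "rz": -1.6, "claw": 0.05},
    {"tx": -0.08, "ty": 0.055, "tz": 0.15, "rx": 0, "ry": 0, "rz": -3.2, "claw": 0.05},
    {"tx": -0.11, "ty": 0.09, "tz": 0.17, "rx": 0, "ry": 0, "rz": -4.8, "claw": 0.05},
    {"tx": -0.13, "ty": 0.13, "tz": 0.18, "rx": 0, "ry": 0, "rz": -6.4, "claw": 0.05},
    {"tx": -0.15, "ty": 0.17, "tz": 0.18, "rx": 0, "ry": 0, "rz": -8.0, "claw": 0.05}
  ]
}}

```text
clock: 26.25
eef_pos: [495.6, -102.6, 192.0]
tool_rot: [3.137, -0.003, 0.707]
force: [1.6, 1.4, 0.1]
width: 50.1
```

>>> {"op": "apply_moves", "data": {
  "increments": [
    {"tx": -0.01, "ty": 0.045, "tz": 0, "rx": 0, "ry": 0, "rz": -1.6, "claw": 0.05},
    {"tx": -0.02, "ty": 0.09, "tz": 0, "rx": 0, "ry": 0, "rz": -3.2, "claw": 0.05},
    {"tx": -0.03, "ty": 0.135, "tz": 0, "rx": 0, "ry": 0, "rz": -4.8, "claw": 0.05},
    {"tx": -0.04, "ty": 0.18, "tz": 0, "rx": 0, "ry": 0, "rz": -6.4, "claw": 0.05},
    {"tx": -0.045, "ty": 0.225, "tz": 0, "rx": 0, "ry": 0, "rz": -8.0, "claw": 0.05},
    {"tx": -0.05, "ty": 0.27, "tz": 0, "rx": 0, "ry": 0, "rz": -9.6, "claw": 0.05},
    {"tx": -0.055, "ty": 0.315, "tz": 0, "rx": 0, "ry": 0, "rz": -9.7, "claw": 0.05},
    {"tx": -0.055, "ty": 0.36, "tz": 0, "rx": 0, "ry": 0, "rz": -9.7, "claw": 0.05},
    {"tx": -0.055, "ty": 0.405, "tz": 0, "rx": 0, "ry": 0, "rz": -9.7, "claw": 0.05},
    {"tx": -0.055, "ty": 0.45, "tz": 0, "rx": 0, "ry": 0, "rz": -9.7, "claw": 0.05},
    {"tx": -0.055, "ty": 0.46, "tz": 0, "rx": 0, "ry": 0, "rz": -9.7, "claw": 0.05},
    {"tx": -0.055, "ty": 0.46, "tz": 0, "rx": 0, "ry": 0, "rz": -9.7, "claw": 0.05}
  ]
}}

```text
clock: 27.45
eef_pos: [439.2, 358.9, 190.1]
tool_rot: [-3.139, -0.0, -0.129]
force: [0.6, -1.0, -0.6]
width: 49.9
```

```bash
python3 - <<'E'
from h import *
import pickle
s=read_state(); cal=calibration('wrist'); print(s['clock'],s['eef_pos'],s['tool_rot'],s['width'])
save('wrist','w11.png'); pickle.dump(cal,open('w11.pkl','wb')); save('top','t2.png')
im=cv2.imread('pics/raw_w11.png'); u,v=map(int,proj(cal,[485,378,10])); print('exp px',u,v)
m=steel(im,60,90); c=blob(m,max(u-70,0),max(v-75,0),u+70,v+75)
print(c.min(0),c.max(0),cv2.contourArea(c.astype(np.float32)))
p=cv2.approxPolyDP(c.astype(np.float32),3,True)[:,0]
for q in p: print(q,np.round(onplane(cal,*q,10)[:2],1))
E
```

```text
27.45 [439.24499598 358.93284472 190.06017238] [-3.13885228e+00 -3.83333488e-04 -1.28918973e-01] 49.93095756386827
exp px 301 147
[270. 120.] [327. 207.] 2158.0
[271. 122.] [516.  406.5]
[272. 141.] [495.9 409.1]
[307. 140.] [492.  370.4]
[310. 205.] [417.2 377.6]
[327. 206.] [413.4 357.8]
[324. 120.] [510.7 349. ]
```

>>> {"op": "apply_moves", "data": {
  "increments": [
    {"tx": 0.016, "ty": 0.0055, "tz": -0.04, "rx": 0, "ry": 0, "rz": 0.41, "claw": 0.05},
    {"tx": 0.016, "ty": 0.0055, "tz": -0.08, "rx": 0, "ry": 0, "rz": 0.41, "claw": 0.05},
    {"tx": 0.016, "ty": 0.0055, "tz": -0.12, "rx": 0, "ry": 0, "rz": 0.41, "claw": 0.05},
    {"tx": 0.016, "ty": 0.0055, "tz": -0.145, "rx": 0, "ry": 0, "rz": 0.41, "claw": 0.05},
    {"tx": 0.016, "ty": 0.0055, "tz": -0.145, "rx": 0, "ry": 0, "rz": 0.41, "claw": 0.05},
    {"tx": 0.016, "ty": 0.0055, "tz": -0.145, "rx": 0, "ry": 0, "rz": 0.41, "claw": 0.05}
  ]
}}

```text
clock: 28.15
eef_pos: [456.9, 360.2, 44.5]
tool_rot: [3.141, -0.0, -0.099]
force: [0.1, 0.4, 0.4]
width: 49.7
```

```bash
python3 - <<'E'
from h import *
import pickle
s=read_state(); cal=calibration('wrist'); print(s['clock'],s['eef_pos'],s['tool_rot'],s['width'])
save('wrist','w12.png'); pickle.dump(cal,open('w12.pkl','wb'))
im=cv2.imread('pics/raw_w12.png'); u,v=map(int,proj(cal,[485,378,10])); print('exp px',u,v)
m=steel(im,60,75); c=blob(m,max(u-110,0),max(v-110,0),u+110,v+120)
p=cv2.approxPolyDP(c.astype(np.float32),4,True)[:,0]
for q in p: print(q,np.round(onplane(cal,*q,10)[:2],1))
E
```

```text
28.15 [456.91718126 360.19344637  44.51315622] [ 3.14094337e+00 -1.79720111e-04 -9.92339134e-02] 49.66243385390187
exp px 290 194
[238. 150.] [516.1 406.6]
[241. 183.] [495.5 408.5]
[301. 183.] [491.7 370.6]
[304. 287.] [416.6 377.5]
[332. 289.] [413.  357.8]
[333. 149.] [510.9 348.4]
```

>>> {"op": "apply_moves", "data": {
  "increments": [
    {"tx": -0.002, "ty": 0.004, "tz": -0.005, "rx": 0, "ry": 0, "rz": 0, "claw": 0.05},
    {"tx": -0.002, "ty": 0.004, "tz": -0.03, "rx": 0, "ry": 0, "rz": 0, "claw": 0.05},
    {"tx": -0.002, "ty": 0.004, "tz": -0.041, "rx": 0, "ry": 0, "rz": 0, "claw": 0.05},
    {"tx": -0.002, "ty": 0.004, "tz": -0.041, "rx": 0, "ry": 0, "rz": 0, "claw": 0.05},
    {"tx": -0.002, "ty": 0.004, "tz": -0.041, "rx": 0, "ry": 0, "rz": 0, "claw": 0.014},
    {"tx": -0.002, "ty": 0.004, "tz": -0.041, "rx": 0, "ry": 0, "rz": 0, "claw": 0.014},
    {"tx": -0.002, "ty": 0.004, "tz": -0.041, "rx": 0, "ry": 0, "rz": 0, "claw": 0.014},
    {"tx": -0.002, "ty": 0.004, "tz": -0.041, "rx": 0, "ry": 0, "rz": 0, "claw": 0.014},
    {"tx": -0.002, "ty": 0.004, "tz": -0.041, "rx": 0, "ry": 0, "rz": 0, "claw": 0.014},
    {"tx": -0.002, "ty": 0.004, "tz": -0.041, "rx": 0, "ry": 0, "rz": 0, "claw": 0.014}
  ]
}}

```text
clock: 29.2
eef_pos: [454.7, 365.7, 4.0]
tool_rot: [-3.141, -0.001, -0.098]
force: [-1.3, -1.4, 6.5]
width: 19.7
```

>>> {"op": "apply_moves", "data": {
  "increments": [
    {"tx": 0, "ty": 0, "tz": 0.03, "rx": 0, "ry": 0, "rz": 0, "claw": 0.014},
    {"tx": 0, "ty": 0.0, "tz": 0.08, "rx": 0, "ry": 0, "rz": 0, "claw": 0.014},
    {"tx": 0.01, "ty": -0.02, "tz": 0.12, "rx": 0, "ry": 0, "rz": -1.5, "claw": 0.014},
    {"tx": 0.02, "ty": -0.055, "tz": 0.145, "rx": 0, "ry": 0, "rz": -3.0, "claw": 0.014},
    {"tx": 0.03, "ty": -0.095, "tz": 0.15, "rx": 0, "ry": 0, "rz": -4.6, "claw": 0.014},
    {"tx": 0.045, "ty": -0.135, "tz": 0.15, "rx": 0, "ry": 0, "rz": -6.2, "claw": 0.014},
    {"tx": 0.06, "ty": -0.175, "tz": 0.15, "rx": 0, "ry": 0, "rz": -7.8, "claw": 0.014},
    {"tx": 0.08, "ty": -0.215, "tz": 0.15, "rx": 0, "ry": 0, "rz": -9.4, "claw": 0.014},
    {"tx": 0.1, "ty": -0.255, "tz": 0.15, "rx": 0, "ry": 0, "rz": -11.0, "claw": 0.014},
    {"tx": 0.125, "ty": -0.29, "tz": 0.15, "rx": 0, "ry": 0, "rz": -12.6, "claw": 0.014},
    {"tx": 0.15, "ty": -0.32, "tz": 0.15, "rx": 0, "ry": 0, "rz": -14.2, "claw": 0.014},
    {"tx": 0.175, "ty": -0.345, "tz": 0.15, "rx": 0, "ry": 0, "rz": -15.15, "claw": 0.014}
  ]
}}

```text
clock: 30.4
eef_pos: [630.0, 18.2, 153.2]
tool_rot: [-3.141, -0.001, -1.425]
force: [-0.3, 0.3, -1.9]
width: 19.9
```

>>> {"op": "apply_moves", "data": {
  "increments": [
    {"tx": 0.017, "ty": -0.011, "tz": 0, "rx": 0, "ry": 0, "rz": 0, "claw": 0.014},
    {"tx": 0.017, "ty": -0.011, "tz": -0.03, "rx": 0, "ry": 0, "rz": 0, "claw": 0.014},
    {"tx": 0.017, "ty": -0.011, "tz": -0.07, "rx": 0, "ry": 0, "rz": 0, "claw": 0.014},
    {"tx": 0.017, "ty": -0.011, "tz": -0.07, "rx": 0, "ry": 0, "rz": 0, "claw": 0.014},
    {"tx": 0.017, "ty": -0.011, "tz": -0.07, "rx": 0, "ry": 0, "rz": 0, "claw": 0.014}
  ]
}}

```text
clock: 30.9
eef_pos: [645.7, 9.7, 82.7]
tool_rot: [3.14, 0.0, -1.419]
force: [1.2, -0.2, -0.8]
width: 19.8
```

```bash
python3 - <<'E'
from h import *
import pickle
s=read_state(); cal=calibration('wrist'); print(s['clock'],s['eef_pos'],s['tool_rot'],s['width'],s['qpos'].round(2))
save('wrist','w13.png',crop=(120,40,520,340),scale=2)
pickle.dump(cal,open('w13.pkl','wb'))
E
```

```text
30.9 [645.74176433   9.65395208  82.70851649] [ 3.13997179e+00  4.02068155e-04 -1.41934287e+00] 19.832994171726835 [-0.15  0.81  0.16  1.65 -0.18  0.7  -2.9 ]
```

View pics/w13.png

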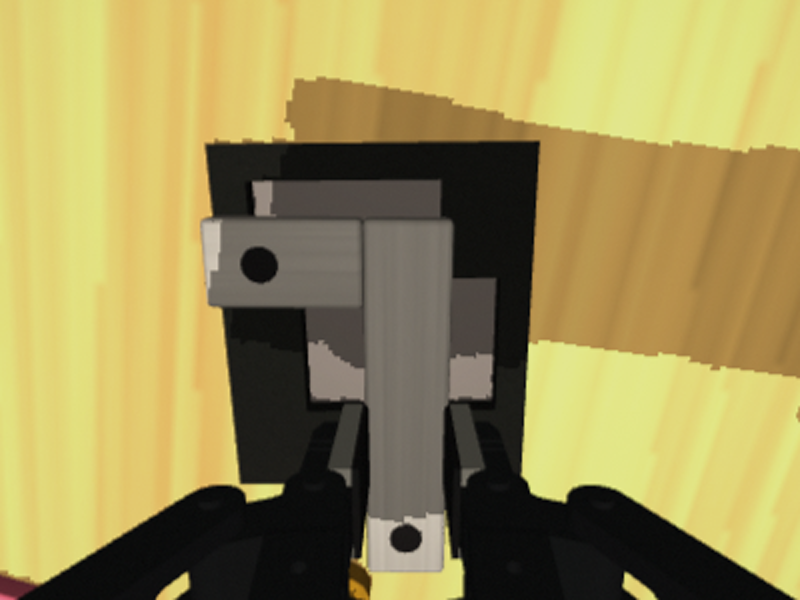

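The bracket is held straight with its outer end at row 219, right edge at column 452 and tip at column 204. The cut-out's end edge is at row 181 (columns 251–441), and the recess spans columns 308–493 with its bottom at row 402. That's 15 pictures viewed. Next, the offset.

```bash
python3 - <<'E'
from h import *
import pickle
cal=pickle.load(open('w13.pkl','rb'))
yaw=-1.42;x=np.array([np.cos(yaw),np.sin(yaw)]);y=np.array([-x[1],x[0]]);T=np.array([645.7,9.65])
f=lambda u,v,z: (lambda d:np.round([d@x,d@y],1))(onplane(cal,120+u/2,40+v/2,z)[:2]-T)
print('tray rel TCP (tray x,y): recess BL',f(308,403,4),'BR',f(493,402,4),'TR',f(496,278,4),f(496,278,14))
print('well end L',f(251,181,4),f(251,181,14),'R',f(441,181,4),f(441,181,14))
print('bracket outer corner',f(453,219,88.7),'tip',f(203,219,88.7),'tip2',f(209,307,88.7),'inner',f(361,307,88.7),'tail',f(443,571,88.7),f(367,571,88.7))
E
```

```text
tray rel TCP (tray x,y): recess BL [-26.1  40.4] BR [-25.6 -37.7] TR [ 27.6 -36.4] [ 29.6 -34.8]
well end L [64.6 57.6] [65. 55.] R [ 64.7 -14. ] [ 65.  -13.4]
bracket outer corner [ 58.9 -11.7] tip [58.8 47.6] tip2 [37.3 48.3] inner [37.4 10.6] tail [-40.8 -11.3] [-40.8  10.5]
```

>>> {"op": "apply_moves", "data": {
  "increments": [
    {"tx": 0.002, "ty": 0, "tz": -0.02, "rx": 0, "ry": 0, "rz": 0, "claw": 0.014},
    {"tx": 0.002, "ty": 0, "tz": -0.04, "rx": 0, "ry": 0, "rz": 0, "claw": 0.014},
    {"tx": 0.002, "ty": 0, "tz": -0.055, "rx": 0, "ry": 0, "rz": 0, "claw": 0.014},
    {"tx": 0.002, "ty": 0, "tz": -0.062, "rx": 0, "ry": 0, "rz": 0, "claw": 0.014},
    {"tx": 0.002, "ty": 0, "tz": -0.062, "rx": 0, "ry": 0, "rz": 0, "claw": 0.014},
    {"tx": 0.002, "ty": 0, "tz": -0.062, "rx": 0, "ry": 0, "rz": 0, "claw": 0.014}
  ]
}}

```text
clock: 31.55
eef_pos: [649.0, 9.5, 21.8]
tool_rot: [-3.14, -0.0, -1.42]
force: [0.4, 0.1, -2.1]
width: 19.6
```

>>> {"op": "apply_moves", "data": {
  "increments": [
    {"tx": -0.001, "ty": 0, "tz": -0.004, "rx": 0, "ry": 0, "rz": 0, "claw": 0.014},
    {"tx": -0.001, "ty": 0, "tz": -0.008, "rx": 0, "ry": 0, "rz": 0, "claw": 0.014},
    {"tx": -0.001, "ty": 0, "tz": -0.012, "rx": 0, "ry": 0, "rz": 0, "claw": 0.014},
    {"tx": -0.001, "ty": 0, "tz": -0.012, "rx": 0, "ry": 0, "rz": 0, "claw": 0.014},
    {"tx": -0.001, "ty": 0, "tz": -0.012, "rx": 0, "ry": 0, "rz": 0, "claw": 0.014}
  ]
}}

```text
clock: 32.05
eef_pos: [647.2, 9.5, 8.7]
tool_rot: [3.141, 0.0, -1.42]
force: [0.5, 0.3, -1.9]
width: 19.6
```

Almost at the floor with no contact. I'll release with a small opening, lift, and back off for a final check.

>>> {"op": "apply_moves", "data": {
  "increments": [
    {"tx": 0, "ty": 0, "tz": -0.0005, "rx": 0, "ry": 0, "rz": 0, "claw": 0.014},
    {"tx": 0, "ty": 0, "tz": -0.0005, "rx": 0, "ry": 0, "rz": 0, "claw": 0.031},
    {"tx": 0, "ty": 0, "tz": -0.0005, "rx": 0, "ry": 0, "rz": 0, "claw": 0.031},
    {"tx": 0, "ty": 0, "tz": -0.0005, "rx": 0, "ry": 0, "rz": 0, "claw": 0.031},
    {"tx": 0, "ty": 0, "tz": 0.0, "rx": 0, "ry": 0, "rz": 0, "claw": 0.031},
    {"tx": 0, "ty": 0, "tz": 0.02, "rx": 0, "ry": 0, "rz": 0, "claw": 0.031},
    {"tx": 0, "ty": 0, "tz": 0.06, "rx": 0, "ry": 0, "rz": 0, "claw": 0.031},
    {"tx": 0, "ty": 0, "tz": 0.11, "rx": 0, "ry": 0, "rz": 0, "claw": 0.031},
    {"tx": -0.03, "ty": 0, "tz": 0.15, "rx": 0, "ry": 0, "rz": 1.5, "claw": 0.04},
    {"tx": -0.07, "ty": -0.01, "tz": 0.18, "rx": 0, "ry": 0, "rz": 3, "claw": 0.04},
    {"tx": -0.1, "ty": -0.02, "tz": 0.2, "rx": 0, "ry": 0, "rz": 4.6, "claw": 0.04},
    {"tx": -0.12, "ty": -0.03, "tz": 0.21, "rx": 0, "ry": 0, "rz": 6.2, "claw": 0.04}
  ]
}}

```text
clock: 33.25
eef_pos: [525.8, -20.9, 221.2]
tool_rot: [-3.14, -0.002, -0.873]
force: [1.2, 0.2, -0.3]
width: 39.7
```

>>> {"op": "apply_moves", "data": {
  "increments": [
    {"tx": 0, "ty": -0.03, "tz": 0, "rx": 0, "ry": 0, "rz": 1.6, "claw": 0.05},
    {"tx": 0, "ty": -0.06, "tz": 0, "rx": 0, "ry": 0, "rz": 3.2, "claw": 0.05},
    {"tx": 0, "ty": -0.09, "tz": 0, "rx": 0, "ry": 0, "rz": 4.8, "claw": 0.05},
    {"tx": 0.01, "ty": -0.11, "tz": 0, "rx": 0, "ry": 0, "rz": 6.4, "claw": 0.05},
    {"tx": 0.02, "ty": -0.12, "tz": 0, "rx": 0, "ry": 0, "rz": 8, "claw": 0.05},
    {"tx": 0.02, "ty": -0.12, "tz": 0, "rx": 0, "ry": 0, "rz": 9.6, "claw": 0.05},
    {"tx": 0.02, "ty": -0.12, "tz": 0, "rx": 0, "ry": 0, "rz": 10, "claw": 0.05},
    {"tx": 0.02, "ty": -0.12, "tz": 0, "rx": 0, "ry": 0, "rz": 10, "claw": 0.05},
    {"tx": 0.02, "ty": -0.12, "tz": 0, "rx": 0, "ry": 0, "rz": 10, "claw": 0.05}
  ]
}}

```text
clock: 34.15
eef_pos: [547.1, -140.1, 218.9]
tool_rot: [-3.142, 0.0, -0.008]
force: [0.1, -1.0, -0.6]
width: 49.9
```

```bash
python3 - <<'E'
from h import *
import pickle
s=read_state(); cal=calibration('wrist'); print(s['clock'],s['eef_pos'],s['tool_rot'],s['width'],s['qd'].round(3))
a=save('wrist','w14.png'); pickle.dump(cal,open('w14.pkl','wb'))
t=save('scene','s3.png')
q=[int(v) for v in proj(cal,[650,-130,10])]; print(q)
A=cv2.resize(a[0:160,120:580],(800,278),interpolation=cv2.INTER_CUBIC); B=cv2.resize(t[170:290,140:460],(800,300),interpolation=cv2.INTER_CUBIC)
cv2.imwrite('pics/final.png',np.vstack([A,B])[:,:,::-1])
E
```

```text
34.15 [ 547.06075843 -140.11659121  218.88706449] [-3.14157933e+00  1.68988860e-04 -7.50228490e-03] 49.869411499910825 [-0.007 -0.001  0.003 -0.001  0.    -0.001  0.007]
[313, 92]
```

View pics/final.png

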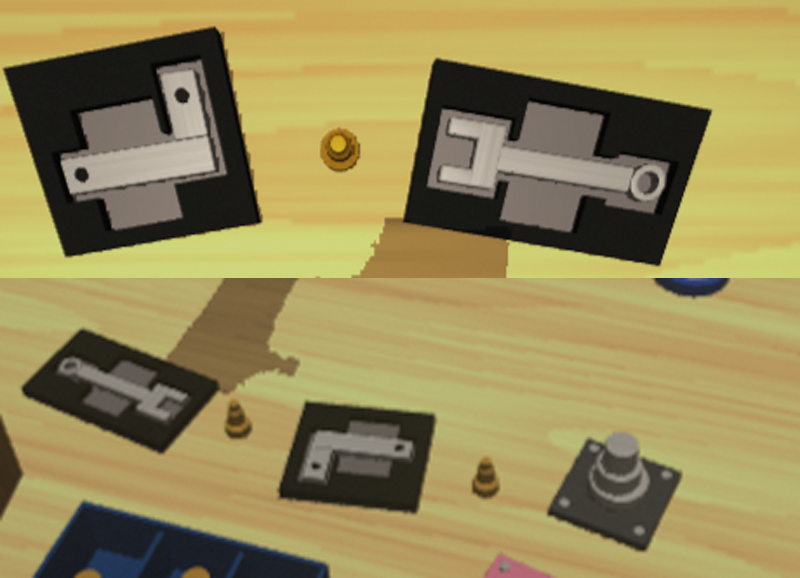

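The last picture shows the spanner and bracket lying flat in their own cut-outs, inside the outlines. The stack is complete and upright, both fittings are standing, and the arm is clear.

```bash
python3 -c "
from cell import *
print(finish_job())"
```

```text
the job is handed in; nothing more can be done
None
```

The job is handed in at 34 s of the 125 s allowed. The flange, spacer and cap are stacked on the dark-grey block's stud, and the spanner and bracket lie in their own cut-outs. The gripper is open and clear of everything. No verdict was reported.

**Stack:** before the cap went on, the wrist camera put the spacer within about 1.5 mm of the stud axis. The cap was released at contact height, about 50 mm above the table. I last checked it by eye in two scene-camera views, which showed the stack upright and coaxial.

**Trays:** both parts looked flat and flush with the right orientation in the last pictures. The spanner and bracket are off-centre by a few millimetres, within the 5 mm play. I judged this by eye and did not measure it again after release.

**Fittings:** both brass fittings are standing.

**Disagreements along the way:**
- The gripper reported widths about 2–3 mm below the parts' true sizes.
- The block's position differed by about 1.5 mm between views.
- The two measurements of the spanner tray differed by about 2 mm. I corrected for that before lowering the spanner.
- My first move call was refused because its rows lacked some keys; the arm did not move.

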